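# Fill the glaze sample caddy

### The job

Gather the four finished candlesticks (red, blue, green and yellow) into the plywood sample caddy, each standing upright in the middle of the tile of its own colour. They are ceramic: set them down, do not drop or knock them over. Leave the two unfinished candlesticks, the plain white one and the half-painted one with the white cup, standing where they are.

Things in the scene. Friction and masses are not known exactly. Their poses are not given: they have to be found in the camera images.
- stick_red: Finished candlestick, red all over. Loose, ceramic, about 0.2 kg, 100 mm high: round foot 58 mm across, slim stem; the top 26 mm is a round candle cup 34 mm across (grip here), flat top with a black spot. Origin: centre of the underside, z up. On a 3 mm cork mat, neighbours (none taller) at least 70 mm away, centre to centre.
- stick_blue: Finished candlestick, blue all over. Loose, ceramic, about 0.2 kg, 100 mm high: round foot 58 mm across, slim stem; the top 26 mm is a round candle cup 34 mm across (grip here), flat top with a black spot. Origin: centre of the underside, z up. On a 3 mm cork mat, neighbours (none taller) at least 70 mm away, centre to centre.
- stick_green: Finished candlestick, green all over. Loose, ceramic, about 0.2 kg, 100 mm high: round foot 58 mm across, slim stem; the top 26 mm is a round candle cup 34 mm across (grip here), flat top with a black spot. Origin: centre of the underside, z up. On a 3 mm cork mat, neighbours (none taller) at least 70 mm away, centre to centre.
- stick_yellow: Finished candlestick, yellow all over. Loose, ceramic, about 0.2 kg, 100 mm high: round foot 58 mm across, slim stem; the top 26 mm is a round candle cup 34 mm across (grip here), flat top with a black spot. Origin: centre of the underside, z up. On a 3 mm cork mat, neighbours (none taller) at least 70 mm away, centre to centre.
- stick_plain: Unfinished candlestick, white all over; stays where it is. Loose, ceramic, about 0.2 kg, 100 mm high: round foot 58 mm across, slim stem; the top 26 mm is a round candle cup 34 mm across (grip here), flat top with a black spot. Origin: centre of the underside, z up. On a 3 mm cork mat, neighbours (none taller) at least 70 mm away, centre to centre.
- stick_half: Unfinished candlestick, half painted: red foot and stem, white candle cup; stays where it is. Loose, ceramic, about 0.2 kg, 100 mm high: round foot 58 mm across, slim stem; the top 26 mm is a round candle cup 34 mm across (grip here), flat top with a black spot. Origin: centre of the underside, z up. On a 3 mm cork mat, neighbours (none taller) at least 70 mm away, centre to centre.
- tile_red: The red tile. 80 x 80 x 6 mm, fixed, flat in one of the 2 x 2 bays of a fixed plywood caddy (190 x 190 mm, bays 86 x 86 mm, centres 92 mm apart, walls and dividers 6 mm thick, rims about 35 mm above the table). Origin: centre of the tile's underside, z up, x and y along its edges and the caddy's walls; its top is 6 mm above the origin.
- tile_blue: The blue tile. 80 x 80 x 6 mm, fixed, flat in one of the 2 x 2 bays of a fixed plywood caddy (190 x 190 mm, bays 86 x 86 mm, centres 92 mm apart, walls and dividers 6 mm thick, rims about 35 mm above the table). Origin: centre of the tile's underside, z up, x and y along its edges and the caddy's walls; its top is 6 mm above the origin.
- tile_green: The green tile. 80 x 80 x 6 mm, fixed, flat in one of the 2 x 2 bays of a fixed plywood caddy (190 x 190 mm, bays 86 x 86 mm, centres 92 mm apart, walls and dividers 6 mm thick, rims about 35 mm above the table). Origin: centre of the tile's underside, z up, x and y along its edges and the caddy's walls; its top is 6 mm above the origin.
- tile_yellow: The yellow tile. 80 x 80 x 6 mm, fixed, flat in one of the 2 x 2 bays of a fixed plywood caddy (190 x 190 mm, bays 86 x 86 mm, centres 92 mm apart, walls and dividers 6 mm thick, rims about 35 mm above the table). Origin: centre of the tile's underside, z up, x and y along its edges and the caddy's walls; its top is 6 mm above the origin.
Not all that is in view belongs to the job. There is more than one size of the stick_green; the job needs the largest.

How it is judged:
By the outcome, as a careful person would: the job done as asked, in the order asked, and still so for the second after the job is handed in, with the robot touching nothing.
It also fails if it takes over 90 s, if anything falls off the work surface, if the arm or the gripper's body presses on something with over 40 N, if the wrist force passes 120 N, or if a joint passes its speed limit or range.

### The arm

A 6-joint arm with a two-finger parallel gripper is mounted at the origin on the work surface. World frame = base frame: x ahead of the robot, y to its left, z up, the work surface at z = 0. Lengths are in m, angles in degrees, forces in N, time in s.
With the tool pointing down it reaches from about 0.375 to 0.9 m from the base axis. Payload 3.1 kg.
Tool frame: the origin (TCP) lies midway between the tips of the shut fingers; the grasp point (between the pads) lies 19 mm behind it; x points along the fingers, z is the direction in which the jaws open and shut, and the axes are right-handed (so a half turn about x gives the same grasp; the last joint's range is limited). The gripper opens to 85 mm and grips with 20 to 120 N. Pads are 22 mm wide; open, the fingers measure 114 mm over their backs; the gripper's body (76 mm by 85 mm) begins 54 mm behind the grasp point. The pads swing forward as they close: fully open they stand 13 mm farther back than shut.
Start: joints at [-76.69, 30.224, 82.088, -0, 67.689, -10.227], TCP at [0.25, -0.573, 0.231] pointing down, gripper open.
Joint ranges: [-176.69, 176.69], [-43.24, 126.21], [12.49, 139.97], [-82, 262], [0, 151.66], [-163.58, 163.58]. Speed limits (degrees/s): [159.86, 159.86, 180, 180, 180, 180].

### API

Orientations are given as a 3x3 rotation matrix whose columns are the frame's x, y, z axes.
In Python, from plant import telemetry, optics, ctrl, nets gives the robot as it stands.
- The arm moves only by the tool carry_out, never from a script. Its argument "steps" is a list of rows, each a list of 7 numbers: the shift along the tool's x, y, z normalised to -1 to 1, where 1 is 5 cm, then the turn, a rotation vector about the tool's x, y, z normalised to -1 to 1, where 1 is 6 degrees, then the gripper's target within -1 to 1 (fully open at 1, half-way at 0, shut at -1). In form: [[dx, dy, dz, wx, wy, wz, gripper], ...]. A call has 1 to 8 rows; each row shifts and turns the commanded pose from where the row before left it, along the tool's axes as they then stand; what a row does not reach is not made up. A row lasts 1/8 s, in which the tool goes at most 62.5 mm and 10.7 degrees, less where a joint would pass 70% of its speed; a pose out of reach is approached as far as the arm can. A call with a number of a shift or a turn outside -1 to 1 is refused whole. A call with a gripper value outside its range is refused whole. The fingers move at their own pace and stop on an object; "force" is the grip in N (left out, the last holds). Time passes only in rows, so rows that do not move let the fingers close. It gives the time, the measured TCP pose, the force and the opening at its end, in the units of the state.
- telemetry.get_obs(): the state, without advancing time (a new reading comes with each control period).
- optics.read_camera(name): name is "scene" or "top" or "wrist"; returns the picture (384x512x3 uint8, blue, green, red); there is no depth.
- optics.get_calibration(name): a dict with "fx", "fy", "cx", "cy" (pixels), "R" (3x3) and "t" (3): a world point X has camera coordinates R X + t. Camera axes: x right, y down, z forward; pixel columns grow to the right and rows downward; lengths in m; the calibration is good to about 2 mm. A picture is of the moment at which its call begins: read the wrist's pose just before it. get_calibration takes no time and is no camera call; for the wrist camera it gives the pose at the moment of the call.
- ctrl.hand_in(): hands the job in, once; it reports no verdict.
Trained networks look in the newest picture that a camera, given by its name, has taken for a name from the list of things; names that differ only in an ending like _2 or _b are one class to them, and where a whole thing is asked for, a point or a joint stands for the part that bears it (a point fixed in the world has none). Each returns a list of dicts, best first, with "p" (0 to 1); they miss things now and then, are a little off and sometimes report something else, mostly with a low value. They report only what shows in the picture. A call takes as long as a camera call. They do not tell look-alikes from the thing itself.
- nets.search_frame(name, camera): "box" ([left, top, width, height] in pixels, round what is visible of it).
- nets.masks_of(name, camera): "pixels" (384x512 bool, what is visible of it) and "box" ([left, top, width, height] in pixels, round what is visible of it).
- nets.spot_point(name, camera): "uv" ([column, row] in pixels: a listed point, or the origin of a listed thing).
The state is a dict: "clock": time; "joint_positions": joint angles; "joint_velocities": joint speeds; "effort": joint torques, N m; "tool_pos": TCP position; "tcp_rot": TCP orientation; "ft_force": force on the tool from outside, world axes, zero at the start; "moment": the same for the moment, N m; "finger_gap": finger opening in m.
Only numpy, scipy, OpenCV 4.12 (cv2) and the standard library are available. Lean on these libraries where they do the work, as an engineer would, in place of code of your own. Each camera call takes 0.05 s, during which the arm holds its last target.

## Working session

There is one attempt and no reset: what is moved stays moved. The work goes in short steps, Python scripts to look and compute and a tool call to move; the robot and the scene stay as the last step left them, time stands still between calls to the robot, and variables do not carry over. Pictures are saved under pics/ and viewed, and the job is handed in when it is done.

Besides the shell and the picture viewer there is one more tool, called after "Request:" as name([rows], argument=value, ...), one row to a line, values as JSON. carry_out: Moves the arm, as the interface text tells. Scaled input: -1 to 1 covers 5 cm each way for a shift and 6 degrees each way for a turn. Its arguments: {"type":"object","properties":{"steps":{"type":"array","items":{"type":"array","items":{"type":"number"}}},"force":{"type":"number"}},"required":["steps"]}

```bash
mkdir -p pics; ls
python3 - <<'E'
from plant import telemetry, optics, ctrl, nets
import cv2, numpy as np
o=telemetry.get_obs()
for k,v in o.items(): print(k, np.round(v,4).tolist())
for c in ["scene","top","wrist"]:
    k=optics.get_calibration(c)
    print(c,{a:np.round(b,4).tolist() for a,b in k.items()})
    im=optics.read_camera(c); cv2.imwrite(f"pics/{c}0.png",im)
E
```

```text
pics
clock 0.0
joint_positions [-76.6891, 30.2788, 82.1579, 0.0009, 67.6893, -10.2271]
joint_velocities [0.0372, -0.0619, 0.0343, 0.0006, 0.0068, 0.0422]
effort [-0.0001, -44.2352, -17.8026, -0.0002, 0.0085, 0.0]
tool_pos [0.2495, -0.5723, 0.2303]
tcp_rot [[-0.0005, 0.9168, 0.3994], [0.0021, 0.3994, -0.9168], [-1.0, 0.0004, -0.0022]]
ft_force [0.4211, 0.8724, 0.345]
moment [0.0165, 0.019, -0.0309]
finger_gap 0.0852
scene {'fx': 361.9513, 'fy': 361.9513, 'cx': 254.572, 'cy': 190.6772, 'R': [[-0.1193, 0.9927, 0.0159], [0.533, 0.0776, -0.8425], [-0.8377, -0.092, -0.5384]], 't': [0.0578, -0.23, 1.2341]}
top {'fx': 346.4199, 'fy': 346.4199, 'cx': 255.2197, 'cy': 192.1773, 'R': [[-0.0011, -1.0, -0.0002], [-0.9955, 0.0012, -0.0948], [0.0948, 0.0001, -0.9955]], 't': [0.0001, 0.4851, 0.7262]}
wrist {'fx': 325.5057, 'fy': 325.5057, 'cx': 253.6465, 'cy': 189.3428, 'R': [[0.3996, -0.9167, -0.0024], [-0.8715, -0.3807, 0.3092], [-0.2844, -0.1215, -0.951]], 't': [-0.6257, -0.0389, 0.3802]}
```

View pics/scene0.png

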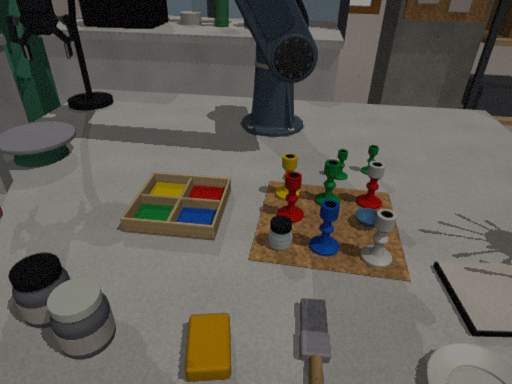

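View pics/top0.png

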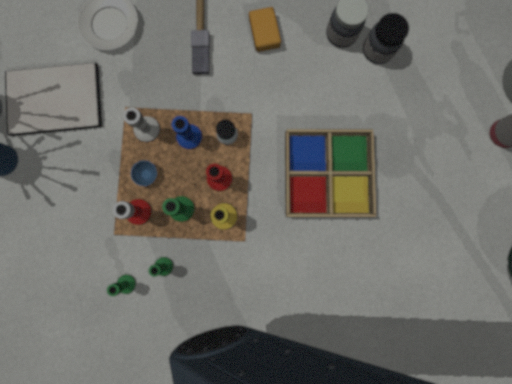

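View pics/wrist0.png

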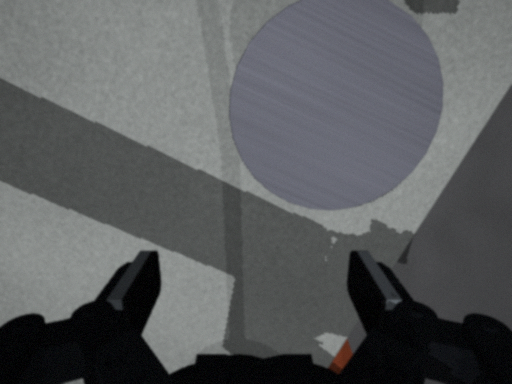

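The top view shows the caddy at about (330,174): blue upper left, green upper right, red lower left, yellow lower right. On the mat are plain (140,125), blue (185,132), red (218,177), yellow (223,216), green (180,208) and half (135,212). A paint jar (227,131) and a dish (145,174) are also on the mat, and two small green look-alikes sit off it at (122,285) and (162,267).

```bash
cat > h.py <<'E'
from plant import telemetry, optics, ctrl, nets
import cv2, numpy as np
def ray(cal,uv):
    R=np.array(cal["R"]);t=np.array(cal["t"])
    d=R.T@np.array([(uv[0]-cal["cx"])/cal["fx"],(uv[1]-cal["cy"])/cal["fy"],1.0])
    return -R.T@t,d
def onz(cal,uv,z):
    c,d=ray(cal,uv); return c+d*(z-c[2])/d[2]
def proj(cal,X):
    p=np.array(cal["R"])@np.array(X)+np.array(cal["t"])
    return np.array([cal["fx"]*p[0]/p[2]+cal["cx"],cal["fy"]*p[1]/p[2]+cal["cy"]])
def tri(c1,u1,c2,u2):
    a,d=ray(c1,u1);b,e=ray(c2,u2)
    d=d/np.linalg.norm(d);e=e/np.linalg.norm(e)
    s=np.linalg.lstsq(np.stack([d,-e],1),b-a,rcond=None)[0]
    return (a+d*s[0]+b+e*s[1])/2, np.linalg.norm(a+d*s[0]-b-e*s[1])
E
python3 - <<'E'
from h import *
ct=optics.get_calibration("top");cs=optics.get_calibration("scene")
names=["stick_red","stick_blue","stick_green","stick_yellow","stick_plain","stick_half","tile_red","tile_blue","tile_green","tile_yellow"]
optics.read_camera("top")
for n in names:
    r=nets.spot_point(n,"top")
    z=0.003
    for q in r[:4]: print("top",n,round(q["p"],2),np.round(q["uv"],1),np.round(onz(ct,q["uv"],z),3))
optics.read_camera("scene")
for n in names:
    r=nets.spot_point(n,"scene")
    for q in r[:4]: print("scene",n,round(q["p"],2),np.round(q["uv"],1),np.round(onz(cs,q["uv"],z),3))
print(telemetry.get_obs()["clock"])
E
```

```text
top stick_red 0.86 [222.3 179.3] [0.516 0.073 0.003]
top stick_blue 0.84 [188.7 133. ] [0.621 0.15  0.003]
top stick_green 0.86 [163.8 269.3] [0.319 0.199 0.003]
top stick_green 0.61 [126.6 285.1] [0.285 0.278 0.003]
top stick_green 0.59 [181.5 212.9] [0.441 0.162 0.003]
top stick_yellow 0.72 [225.1 215.6] [0.435 0.066 0.003]
top stick_plain 0.7 [146.2 130.7] [0.627 0.246 0.003]
top stick_half 0.93 [137.7 210.6] [0.446 0.259 0.003]
top tile_red 0.72 [306.7 195.5] [ 0.479 -0.115  0.003]
top tile_blue 0.67 [307.7 151.6] [ 0.578 -0.118  0.003]
top tile_blue 0.34 [223.3 179.9] [0.515 0.071 0.003]
top tile_green 0.92 [346.6 153.5] [ 0.574 -0.206  0.003]
top tile_yellow 0.7 [347.9 196.7] [ 0.477 -0.206  0.003]
scene stick_red 0.94 [292.6 218.5] [0.535 0.088 0.003]
scene stick_blue 0.79 [323.  245.1] [0.613 0.15  0.003]
scene stick_green 0.8 [340.1 178.6] [0.349 0.203 0.003]
scene stick_green 0.73 [287.  189.7] [0.421 0.071 0.003]
scene stick_green 0.65 [325.8 202.2] [0.462 0.162 0.003]
scene stick_green 0.53 [366.9 169.6] [0.291 0.278 0.003]
scene stick_yellow 0.78 [287.2 190.1] [0.423 0.072 0.003]
scene stick_yellow 0.43 [325.4 203.5] [0.468 0.161 0.003]
scene stick_plain 0.7 [375.4 258.4] [0.638 0.246 0.003]
scene stick_half 0.75 [367.9 199.2] [0.436 0.26  0.003]
scene stick_half 0.19 [157.3 216.7] [ 0.57  -0.199  0.003]
scene tile_red 0.7 [207.8 196.9] [ 0.479 -0.11   0.003]
scene tile_blue 0.55 [197.3 221. ] [ 0.572 -0.111  0.003]
scene tile_blue 0.31 [293.9 215.1] [0.523 0.091 0.003]
scene tile_green 0.97 [156.3 218.3] [ 0.575 -0.199  0.003]
scene tile_yellow 0.87 [168.  195.5] [ 0.487 -0.203  0.003]
1.25
```

Run:
```python
import cv2
im=cv2.imread("pics/top0.png")
c=im[100:300,100:390]; cv2.imwrite("pics/top0c.png",cv2.resize(c,None,fx=2.75,fy=2.75,interpolation=cv2.INTER_CUBIC))
im=cv2.imread("pics/scene0.png")
c=im[140:275,120:410]; cv2.imwrite("pics/scene0c.png",cv2.resize(c,None,fx=2.75,fy=2.75,interpolation=cv2.INTER_CUBIC))
```

```text
(no output)
```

View pics/top0c.png

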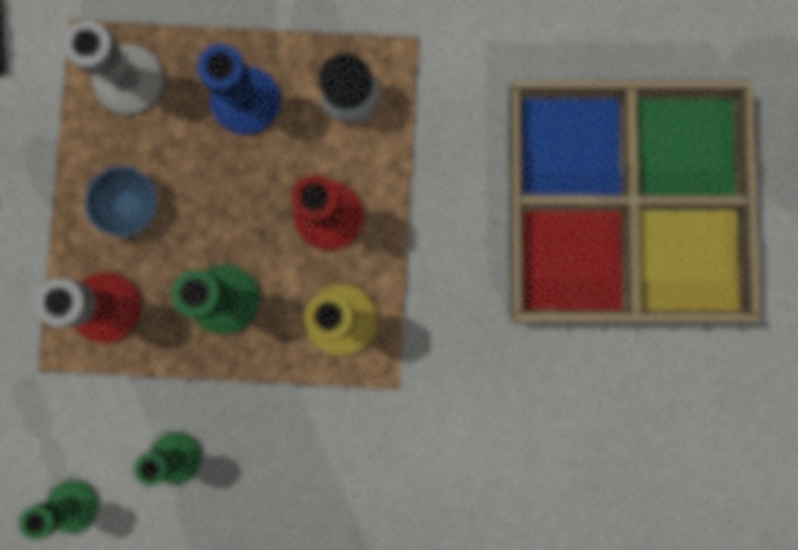

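View pics/scene0c.png

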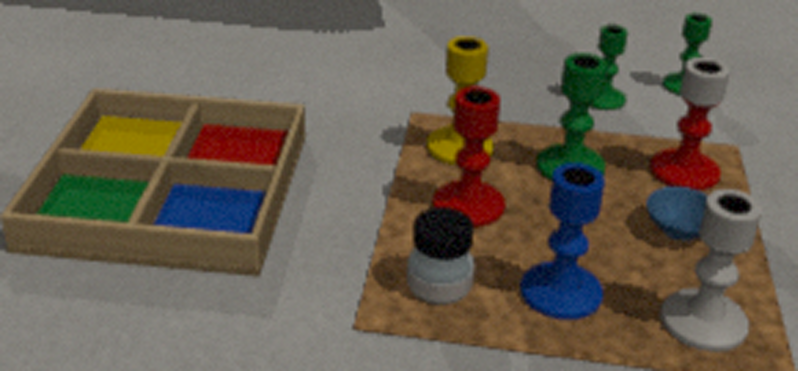

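```bash
cat >> h.py <<'E'
def dark(im,uv,r=7,thr=60):
    u,v=int(round(uv[0])),int(round(uv[1]))
    p=im[v-r:v+r+1,u-r:u+r+1].max(2).astype(float)
    m=(p<thr).astype(np.uint8)
    n,l,s,c=cv2.connectedComponentsWithStats(m)
    if n<2: return None,0
    k=1+np.argmin([np.hypot(*(c[i]-r))-0.1*s[i,4] for i in range(1,n)])
    w=np.clip(thr+20-p,0,60)*(cv2.dilate((l==k).astype(np.uint8),np.ones((3,3)))>0)
    ys,xs=np.mgrid[-r:r+1,-r:r+1]
    return np.array([u+(w*xs).sum()/w.sum(),v+(w*ys).sum()/w.sum()]),s[k,4]
E
python3 - <<'E'
from h import *
ct=optics.get_calibration("top");cs=optics.get_calibration("scene")
T={"red":(314,196),"blue":(219,66),"green":(193,293),"yellow":(328,316),"plain":(87,43),"half":(60,300)}
S={"red":(477,97),"blue":(577,177),"green":(583,63),"yellow":(467,46),"plain":(736,204),"half":(707,68)}
it=cv2.imread("pics/top0.png");is_=cv2.imread("pics/scene0.png")
for n in T:
    ut=np.array(T[n])/2.75+[100,100]; us=np.array(S[n])/2.75+[120,140]
    a,na=dark(it,ut); b,nb=dark(is_,us,5)
    if b is None:b=us
    X,e=tri(ct,a,cs,b)
    print(n,np.round(a-ut,1),na,np.round(b-us,1),nb,"top",np.round(onz(ct,a,.103),4)[:2],"scene",np.round(onz(cs,b,.103),4)[:2],"tri",np.round(X,4),round(e,4))
# caddy corners (rim) from crop
for nm,c,z in [("TL",(511,82),.035),("TR",(752,82),.035),("BR",(762,322),.035),("BL",(513,324),.035)]:
    print(nm,np.round(onz(ct,np.array(c)/2.75+100,z),4))
E
```

```text
red [-0.4 -0.2] 66 [-0.1 -0.4] 37 top [0.5186 0.08  ] scene [0.5222 0.0821] tri [0.5189 0.0812 0.101 ] 0.0019
blue [-0.2 -0.5] 59 [ 0.2 -0.5] 57 top [0.6135 0.1486] scene [0.6167 0.1504] tri [0.6141 0.1499 0.1011] 0.0017
green [ 0.1 -0.5] 72 [-0.1  0.6] 61 top [0.4508 0.163 ] scene [0.4612 0.1628] tri [0.4511 0.1641 0.0978] 0.0002
yellow [-0.3 -0.4] 57 [-0.2 -0.9] 21 top [0.4344 0.0692] scene [0.4385 0.0714] tri [0.4345 0.0704 0.1008] 0.0019
plain [-0.8 -0.5] 48 [-0.6 -0.3] 52 top [0.6305 0.2448] scene [0.6337 0.2467] tri [0.6313 0.2466 0.1011] 0.002
half [-1.1  0.3] 54 [-0.1 -0.7] 24 top [0.4445 0.2581] scene [0.449  0.2594] tri [0.4447 0.2598 0.1006] 0.0014
TL [ 0.6195 -0.0668  0.035 ]
TR [ 0.6192 -0.2566  0.035 ]
BR [ 0.4307 -0.2579  0.035 ]
BL [ 0.4294 -0.0666  0.035 ]
```

Measurements agree to about 3 mm. The caddy is aligned with the world axes, centred near (0.525, -0.162). First I square the tool with the world axes, so tool y = +X, tool z = -Y and tool x = down, and close the fingers to a moderate opening.

Request:
carry_out([
  [0, 0, 0, 0.98, 0, 0, 0.5],
  [0, 0, 0, 0.98, 0, 0, 0.5],
  [0, 0, 0, 0.98, 0, 0, 0.5],
  [0, 0, 0, 0.98, 0, 0, 0.5],
  [0, 0.2, -0.3, 0, 0, 0, 0.5],
  [0, 0.3, -0.6, 0, 0, 0, 0.5],
  [0, 0.4, -0.8, 0, 0, 0, 0.5],
  [0, 0.4, -1, 0, 0, 0, 0.5],
], force=40)

```text
clock: 2.25
tool_pos: [0.3155, -0.4362, 0.2313]
tcp_rot: [[0.001, 1.0, 0.002], [-0.0, 0.002, -1.0], [-1.0, 0.001, 0.0]]
ft_force: [-0.4, -0.0, 0.5]
finger_gap: 0.0642
```

Request:
carry_out([
  [0, 0.4, -1, 0, 0, 0, 0.5],
  [0, 0.4, -1, 0, 0, 0, 0.5],
  [0, 0.4, -1, 0, 0, 0, 0.5],
  [0, 0.4, -1, 0, 0, 0, 0.5],
  [0, 0.4, -1, 0, 0, 0, 0.5],
  [0, 0.4, -0.9, 0, 0, 0, 0.5],
  [0, 0.3, -0.7, 0, 0, 0, 0.5],
  [0, 0.2, -0.4, 0, 0, 0, 0.5],
])

```text
clock: 3.25
tool_pos: [0.4592, -0.0848, 0.2315]
tcp_rot: [[-0.0, 1.0, 0.005], [0.001, 0.005, -1.0], [-1.0, -0.0, -0.001]]
ft_force: [0.5, -1.1, -0.3]
finger_gap: 0.0636
```

Run:
```python
from h import *
cw=optics.get_calibration("wrist"); im=optics.read_camera("wrist"); cv2.imwrite("pics/w1.png",im)
it=optics.read_camera("top"); cv2.imwrite("pics/top1.png",it)
for n,p in {"red":(.519,.081,.103),"yellow":(.4345,.070,.103),"blue":(.614,.149,.103),"green":(.451,.163,.103)}.items(): print(n,np.round(proj(cw,p),1))
print(np.round(telemetry.get_obs()["tool_pos"],4), {k:np.round(v,4).tolist() for k,v in cw.items()})
```

```text
red [ 47.8 110.2]
yellow [ 78.3 207.7]
blue [-72. -26.]
green [-31.2 189.5]
[ 0.4595 -0.085   0.2315] {'fx': 325.5057, 'fy': 325.5057, 'cx': 253.6465, 'cy': 189.3428, 'R': [[0.0053, -1.0, -0.0015], [-0.9507, -0.0055, 0.31], [-0.31, -0.0003, -0.9507]], 't': [-0.0882, 0.3979, 0.5223]}
```

View pics/w1.png

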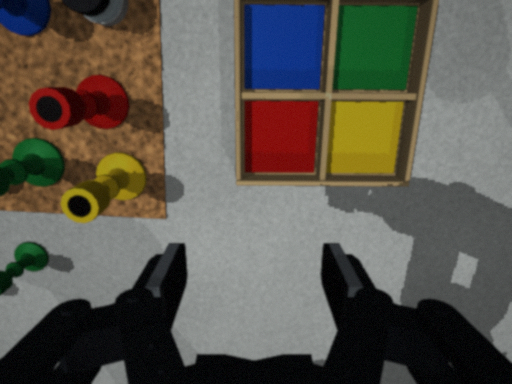

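The wrist picture shows the red cup's spot at about (48,108) and the yellow one at (79,206), both within 2 px of prediction. The caddy's divider crossing is at about (330,97). I'll refine the caddy from this view.

Run:
```python
from h import *
cw=optics.get_calibration("wrist"); im=cv2.imread("pics/w1.png")
for n,uv in {"red":(48,108),"yellow":(79,206)}.items():
    a,k=dark(im,uv,10,60); print(n,a,k,np.round(onz(cw,a,.103),4))
hsv=cv2.cvtColor(im,cv2.COLOR_BGR2HSV)
for n,(x0,x1,y0,y1) in {"blue":(240,330,0,97),"green":(330,430,0,97),"red":(240,330,97,185),"yellow":(325,420,97,185)}.items():
    p=hsv[y0:y1,x0:x1]; m=(p[...,1]>130).astype(np.uint8); m=cv2.morphologyEx(m,cv2.MORPH_OPEN,np.ones((5,5)))
    ys,xs=np.nonzero(m); x,y,w,h=cv2.boundingRect(m)
    c=[np.round(onz(cw,(x0+a,y0+b),.008),4)[:2] for a,b in [(x,y),(x+w,y),(x+w,y+h),(x,y+h)]]
    print(n,(x0+x,y0+y,w,h),c)
print("cross",np.round(onz(cw,(329.5,96.5),.035),4))
# predicted outlines
for z,c,s in [(0.035,(.525,-.162),.095)]:
    print([np.round(proj(cw,(c[0]+a*s,c[1]+b*s,z)),1).tolist() for a,b in [(-1,-1),(-1,1),(1,1),(1,-1)]])
v=im.copy()
cv2.imwrite("pics/w1c.png",cv2.resize(im[0:200,220:450],None,fx=3,fy=3,interpolation=cv2.INTER_CUBIC))
```

```text
red [ 48.20502596 108.09877466] 410 [0.5208 0.0803 0.103 ]
yellow [ 78.95936089 205.700392  ] 352 [0.4365 0.0689 0.103 ]
blue (245, 4, 80, 85) [array([ 0.6158, -0.0763]), array([ 0.6163, -0.1559]), array([ 0.5355, -0.1619]), array([ 0.535 , -0.0762])]
green (334, 6, 83, 84) [array([ 0.6146, -0.165 ]), array([ 0.6151, -0.2477]), array([ 0.5351, -0.2606]), array([ 0.5346, -0.1717])]
red (244, 100, 86, 74) [array([ 0.5236, -0.0751]), array([ 0.5242, -0.1682]), array([ 0.4413, -0.1747]), array([ 0.4406, -0.0749])]
yellow (326, 100, 78, 74) [array([ 0.5242, -0.1639]), array([ 0.5247, -0.2482]), array([ 0.4418, -0.2606]), array([ 0.4412, -0.1701])]
cross [ 0.5288 -0.1613  0.035 ]
[[409.9, 191.0], [236.1, 189.9], [233.9, -8.1], [442.2, -6.7]]
```

View pics/w1c.png

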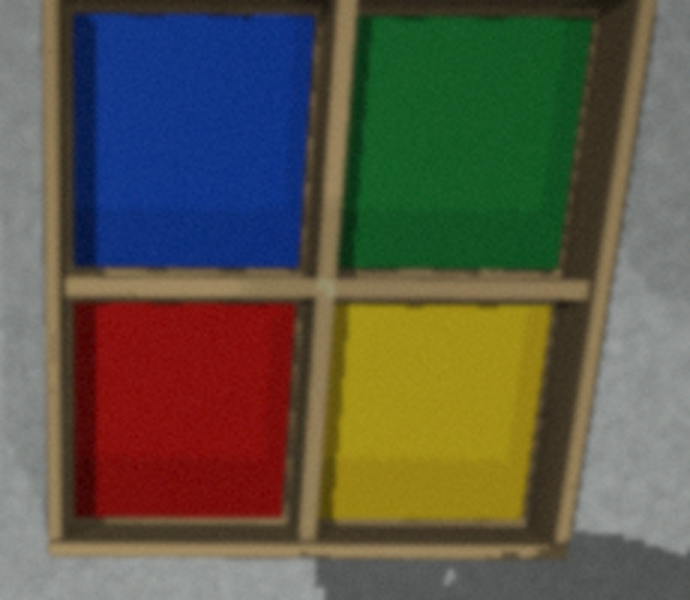

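Request:
carry_out([
  [0, 0.15, -0.4, 0, 0, 0, 0.4],
  [0, 0.3, -0.8, 0, 0, 0, 0.4],
  [0, 0.35, -0.9, 0, 0, 0, 0.4],
  [0, 0.3, -0.8, 0, 0, 0, 0.4],
  [0.3, 0.15, -0.4, 0, 0, 0, 0.4],
  [0.3, 0, 0, 0, 0, 0, 0.4],
  [0, 0, 0, 0, 0, 0, 0.4],
])

```text
clock: 4.22
tool_pos: [0.5202, 0.0765, 0.1999]
tcp_rot: [[-0.004, 1.0, 0.0], [-0.0, 0.0, -1.0], [-1.0, -0.004, 0.0]]
ft_force: [-0.1, -0.2, -0.1]
finger_gap: 0.0594
```

```bash
cat > near.py <<'E'
from h import *
import sys
# usage: near.py picname name x y ; measure the spot of stick near predicted point in wrist view
def near(pic,x,y,z=.103):
    o=telemetry.get_obs(); cw=optics.get_calibration("wrist"); im=optics.read_camera("wrist"); cv2.imwrite(f"pics/{pic}.png",im)
    p=proj(cw,(x,y,z)); a,k=dark(im,p,16,60)
    X=onz(cw,a,z)
    T=np.array(o["tcp_rot"]); d=T.T@(np.array([X[0],X[1],o["tool_pos"][2]])-o["tool_pos"])
    print("pred",np.round(p,1),"found",np.round(a,1),k,"XY",np.round(X,4),"tcp",np.round(o["tool_pos"],4),"gap",round(float(o["finger_gap"]),4))
    print("shift tool units",np.round(d/.05,3),"rotz deg",round(np.degrees(np.arctan2(T[1,1],T[0,1])),2),"clock",o["clock"])
near(sys.argv[1],float(sys.argv[2]),float(sys.argv[3]))
E
python3 near.py w2 0.5208 0.0803
```

```text
pred [247.1 192.6] found [247.1 192.9] 468 XY [0.5205 0.0803 0.103 ] tcp [0.5202 0.0765 0.1999] gap 0.0594
shift tool units [-0.     0.008 -0.077] rotz deg 0.03 clock 4.225
```

View pics/w2.png

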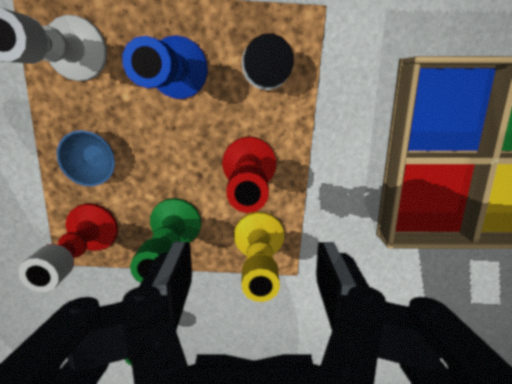

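The wrist view shows the red spot at (247,193), just ahead of and between the fingers. The blue spot is at (150,63), green (151,267) and yellow (261,286). I'll refine the others from this picture, correct the 4 mm in y, and go down.

Run:
```python
from h import *
cw=optics.get_calibration("wrist"); im=cv2.imread("pics/w2.png")
for n,uv in {"red":(247,193),"yellow":(261,286),"blue":(150,63),"green":(149,267),"half":(42,275)}.items():
    a,k=dark(im,uv,14,60); print(n,np.round(a,1),k,np.round(onz(cw,a,.103),4))
print("wall left outer rim top/bottom?", np.round(onz(cw,(402,58),.035),4),np.round(onz(cw,(390,247),.035),4), "cross",np.round(onz(cw,(500,160),.035),4))
# project the TCP and grasp point
o=telemetry.get_obs(); p=np.array(o["tool_pos"]); print(np.round(proj(cw,p),1))
```

```text
red [247.1 192.9] 468 [0.5212 0.0801 0.103 ]
yellow [260.3 285.7] 332 [0.4372 0.0693 0.103 ]
blue [147.1  62.3] 609 [0.6157 0.148  0.103 ]
green [150.5 267.9] 510 [0.4546 0.1616 0.103 ]
half [ 38.  275.5] 341 [0.4472 0.2577 0.103 ]
wall left outer rim top/bottom? [ 0.623 -0.055  0.035] [ 0.4378 -0.0687  0.035 ] cross [ 0.5316 -0.1625  0.035 ]
[251.1 257.5]
```

Request:
carry_out([
  [0.3, 0, -0.07, 0, 0, 0, 0.4],
  [0.5, 0, 0, 0, 0, 0, 0.4],
  [0.5, 0, 0, 0, 0, 0, 0.4],
  [0.4, 0, 0, 0, 0, 0, 0.4],
  [0, 0, 0, 0, 0, 0, 0.4],
])

```text
clock: 4.9
tool_pos: [0.5205, 0.0802, 0.1147]
tcp_rot: [[-0.004, 1.0, -0.001], [0.0, -0.001, -1.0], [-1.0, -0.004, -0.0]]
ft_force: [-0.3, -0.4, 0.3]
finger_gap: 0.0596
```

```bash
python3 near.py w3 0.5205 0.0803
```

```text
pred [251.  246.2] found [251.  246.1] 972 XY [0.5205 0.0803 0.103 ] tcp [0.5205 0.0802 0.1147] gap 0.0596
shift tool units [ 0.    -0.001 -0.003] rotz deg -0.04 clock 4.9
```

View pics/w3.png

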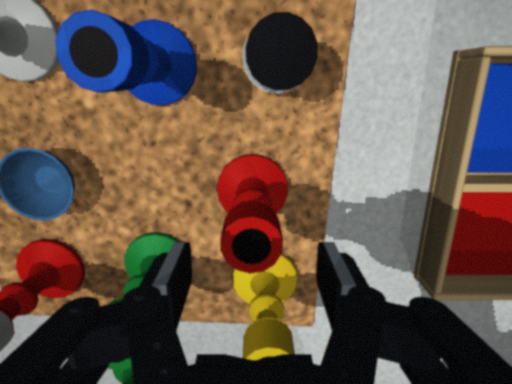

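The spot is centred between the fingers at (251,246), with clear space on both sides. Going down to grasp height (TCP z about 0.070) and closing.

Request:
carry_out([
  [0.35, 0, 0, 0, 0, 0, 0.4],
  [0.35, 0, 0, 0, 0, 0, 0.4],
  [0.2, 0, 0, 0, 0, 0, 0.4],
  [0, 0, 0, 0, 0, 0, -1],
  [0, 0, 0, 0, 0, 0, -1],
  [0, 0, 0, 0, 0, 0, -1],
  [0, 0, 0, 0, 0, 0, -1],
  [0, 0, 0, 0, 0, 0, -1],
], force=40)

```text
clock: 5.95
tool_pos: [0.5224, 0.0807, 0.0719]
tcp_rot: [[0.001, 1.0, 0.0], [-0.0, 0.0, -1.0], [-1.0, 0.001, 0.0]]
ft_force: [0.7, 0.8, 4.6]
finger_gap: 0.032
```

```bash
python3 near.py w4 0.5205 0.0803
```

```text
pred [251.3 301.1] found [251.1 300.9] 1084 XY [0.5206 0.0804 0.103 ] tcp [0.5224 0.0807 0.0719] gap 0.032
shift tool units [-0.    -0.037  0.005] rotz deg 0.02 clock 5.95
```

View pics/w4.png

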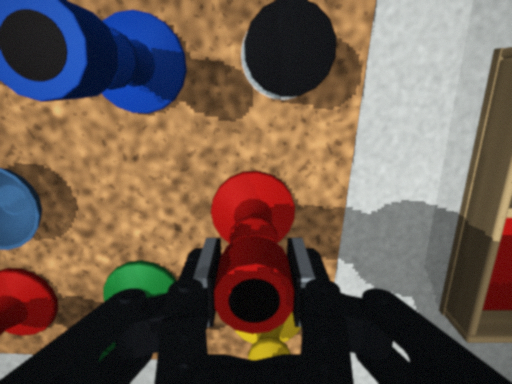

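The cup is held between the pads (gap 32 mm, spot at (251,301)). Lifting gently.

Request:
carry_out([
  [-0.1, 0, 0, 0, 0, 0, -1],
  [-0.3, 0, 0, 0, 0, 0, -1],
  [-0.5, 0, 0, 0, 0, 0, -1],
  [-0.6, 0, 0, 0, 0, 0, -1],
  [-0.6, 0, 0, 0, 0, 0, -1],
  [-0.4, 0, 0, 0, 0, 0, -1],
  [-0.2, 0, 0, 0, 0, 0, -1],
])

```text
clock: 6.88
tool_pos: [0.5222, 0.0806, 0.2081]
tcp_rot: [[0.002, 1.0, 0.0], [-0.0, 0.0, -1.0], [-1.0, 0.002, 0.0]]
ft_force: [0.3, 0.2, -3.1]
finger_gap: 0.0324
```

Run:
```python
from h import *
im=optics.read_camera("wrist"); cv2.imwrite("pics/w5.png",im)
im=optics.read_camera("scene"); cv2.imwrite("pics/s5.png",im)
o=telemetry.get_obs(); print(np.round(o["tool_pos"],4),np.round(o["ft_force"],2),o["finger_gap"])
```

```text
[0.5223 0.0806 0.2075] [ 0.04  0.01 -2.44] 0.03176670969976279
```

View pics/w5.png

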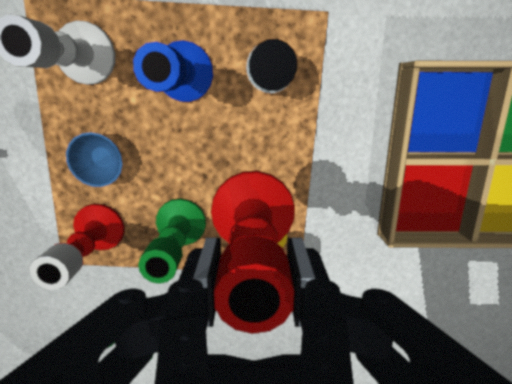

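View pics/s5.png

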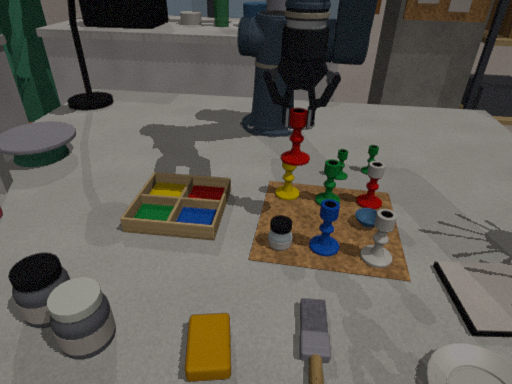

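Red is lifted upright with the weight on the wrist (about -2.5 N). Carrying it over to the red tile.

Request:
carry_out([
  [0, -0.1, 0.3, 0, 0, 0, -1],
  [0, -0.15, 0.7, 0, 0, 0, -1],
  [0, -0.15, 0.9, 0, 0, 0, -1],
  [0, -0.15, 0.9, 0, 0, 0, -1],
  [0, -0.12, 0.7, 0, 0, 0, -1],
  [0, -0.1, 0.4, 0, 0, 0, -1],
  [0, 0, 0, 0, 0, 0, -1],
])

```text
clock: 7.85
tool_pos: [0.4822, -0.1161, 0.2053]
tcp_rot: [[-0.002, 1.0, -0.003], [0.001, -0.003, -1.0], [-1.0, -0.002, -0.001]]
ft_force: [-0.6, -0.7, -2.4]
finger_gap: 0.032
```

Run:
```python
from h import *
cw=optics.get_calibration("wrist"); im=optics.read_camera("wrist"); cv2.imwrite("pics/w6.png",im)
o=telemetry.get_obs(); print(np.round(o["tool_pos"],4),np.round(o["ft_force"],2),o["finger_gap"])
v=im.copy()
for c in [(.528,-.161)]:
    for z,s in [(.035,.095),(.035,.003)]:
        pts=[proj(cw,(c[0]+a*s,c[1]+b*s,z)) for a,b in [(-1,-1),(-1,1),(1,1),(1,-1)]]
        cv2.polylines(v,[np.round(pts).astype(int)],True,(255,0,255),1)
cv2.imwrite("pics/w6o.png",cv2.resize(v,None,fx=1.5,fy=1.5))
```

```text
[ 0.4823 -0.115   0.2054] [ 0.42 -0.16 -1.2 ] 0.03208587732208686
```

View pics/w6o.png

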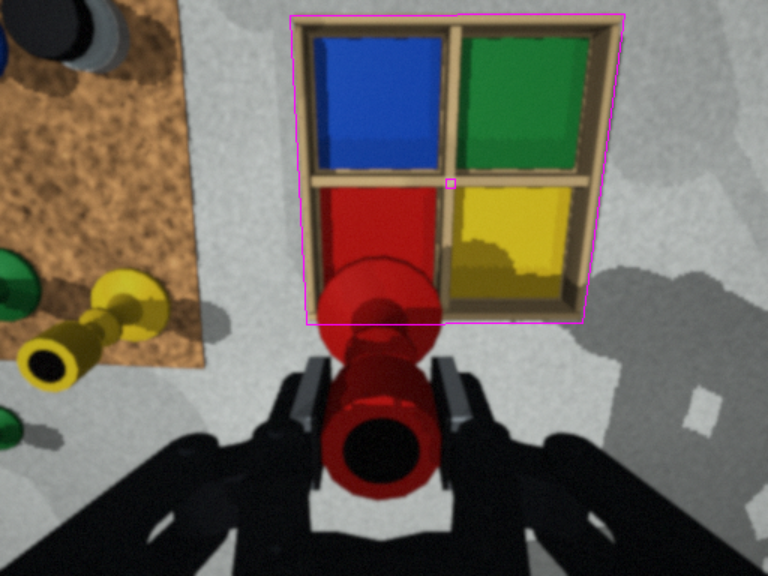

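The overlay shows the caddy's true centre is about 1.5 mm further in x, at (0.5295, -0.161). Red is above its tile. Adjusting +2.5 mm in x and lowering most of the way.

Request:
carry_out([
  [0.2, 0.05, 0, 0, 0, 0, -1],
  [0.5, 0, 0, 0, 0, 0, -1],
  [0.6, 0, 0, 0, 0, 0, -1],
  [0.4, 0, 0, 0, 0, 0, -1],
  [0.2, 0, 0, 0, 0, 0, -1],
  [0, 0, 0, 0, 0, 0, -1],
])

```text
clock: 8.65
tool_pos: [0.4857, -0.1137, 0.1106]
tcp_rot: [[-0.002, 1.0, 0.001], [0.001, 0.001, -1.0], [-1.0, -0.002, -0.001]]
ft_force: [-0.7, 0.2, -1.5]
finger_gap: 0.032
```

Run:
```python
from h import *
cw=optics.get_calibration("wrist"); im=optics.read_camera("wrist")
o=telemetry.get_obs(); print(np.round(o["tool_pos"],4),np.round(o["ft_force"],2),o["finger_gap"])
v=im.copy()
c=(.5295,-.161)
for z,s,cc in [(.035,.095,c),(.035,.003,c),(.008,.040,(c[0]-.046,c[1]+.046))]:
        pts=[proj(cw,(cc[0]+a*s,cc[1]+b*s,z)) for a,b in [(-1,-1),(-1,1),(1,1),(1,-1)]]
        cv2.polylines(v,[np.round(pts).astype(int)],True,(255,0,255),1)
cv2.imwrite("pics/w7o.png",cv2.resize(v,None,fx=1.5,fy=1.5))
```

```text
[ 0.4862 -0.114   0.1112] [-0.45  0.58 -1.55] 0.03148776079360356
```

View pics/w7o.png

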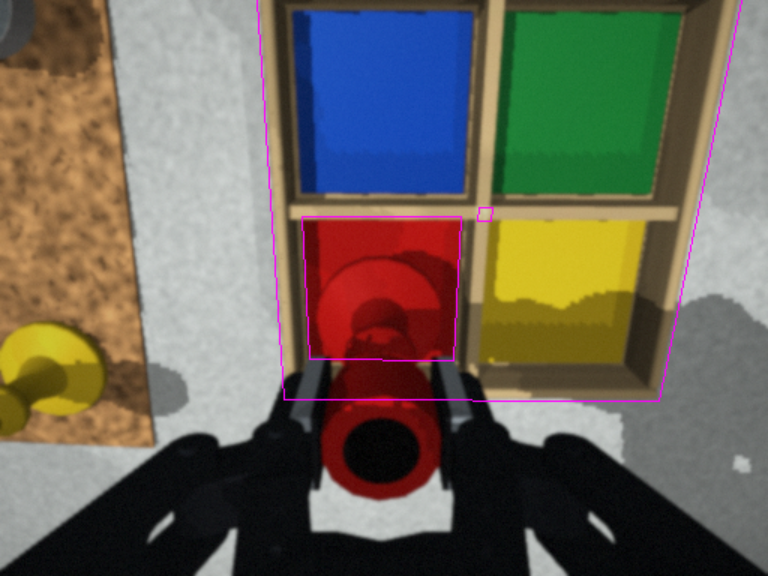

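Request:
carry_out([
  [0.2, 0, 0, 0, 0, 0, -1],
  [0.2, 0, 0, 0, 0, 0, -1],
  [0.12, 0, 0, 0, 0, 0, -1],
  [0, 0, 0, 0, 0, 0, -1],
])

```text
clock: 9.2
tool_pos: [0.4856, -0.1143, 0.0847]
tcp_rot: [[-0.001, 1.0, 0.0], [0.001, 0.0, -1.0], [-1.0, -0.001, -0.001]]
ft_force: [-0.7, -0.5, -1.6]
finger_gap: 0.0319
```

Request:
carry_out([
  [0.05, 0, 0, 0, 0, 0, -1],
  [0.03, 0, 0, 0, 0, 0, -1],
  [0, 0, 0, 0, 0, 0, -1],
])

```text
clock: 9.57
tool_pos: [0.486, -0.1144, 0.0813]
tcp_rot: [[0.0, 1.0, 0.0], [-0.0, 0.0, -1.0], [-1.0, 0.0, 0.0]]
ft_force: [0.8, 0.4, -1.9]
finger_gap: 0.0315
```

Request:
carry_out([
  [0.03, 0, 0, 0, 0, 0, -1],
  [0, 0, 0, 0, 0, 0, -1],
])

```text
clock: 9.82
tool_pos: [0.4863, -0.1144, 0.0808]
tcp_rot: [[0.001, 1.0, 0.0], [-0.0, 0.0, -1.0], [-1.0, 0.001, 0.0]]
ft_force: [-1.0, 0.3, 6.8]
finger_gap: 0.0317
```

Contact: the force changed from -1.9 to +6.8 N. Releasing.

Request:
carry_out([
  [0, 0, 0, 0, 0, 0, 0.2],
  [0, 0, 0, 0, 0, 0, 0.3],
  [0, 0, 0, 0, 0, 0, 0.4],
  [0, 0, 0, 0, 0, 0, 0.4],
])

```text
clock: 10.32
tool_pos: [0.4859, -0.1144, 0.0797]
tcp_rot: [[-0.0, 1.0, 0.0], [0.0, 0.0, -1.0], [-1.0, -0.0, -0.0]]
ft_force: [0.5, -0.4, -0.4]
finger_gap: 0.0602
```

```bash
python3 near.py w8 0.4845 -0.115
```

```text
pred [252.  288.5] found [251.9 293.4] 809 XY [ 0.4821 -0.115   0.103 ] tcp [ 0.4859 -0.1144  0.0797] gap 0.0602
shift tool units [ 0.    -0.077  0.012] rotz deg 0.02 clock 10.325
```

View pics/w8.png

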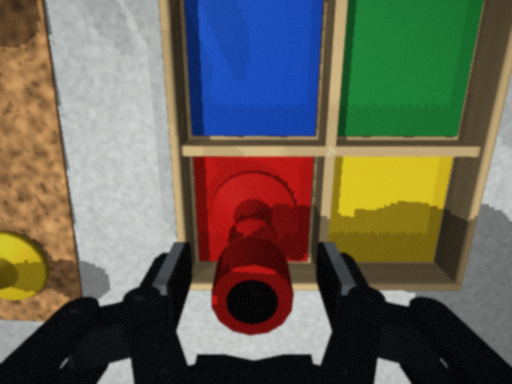

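Red stands free in the middle of its tile, with the foot ring centred at about (252,205). Rising and moving to blue.

Request:
carry_out([
  [-0.2, 0, 0, 0, 0, 0, 0.4],
  [-0.5, 0, 0, 0, 0, 0, 0.4],
  [-0.8, 0, 0, 0, 0, 0, 0.4],
  [-0.6, 0.2, -0.4, 0, 0, 0, 0.4],
  [-0.3, 0.4, -0.8, 0, 0, 0, 0.4],
  [0, 0.5, -1, 0, 0, 0, 0.4],
  [0, 0.5, -1, 0, 0, 0, 0.4],
  [0, 0.5, -1, 0, 0, 0, 0.4],
])

```text
clock: 11.38
tool_pos: [0.5915, 0.0973, 0.2008]
tcp_rot: [[0.001, 1.0, 0.0], [-0.0, 0.0, -1.0], [-1.0, 0.001, 0.0]]
ft_force: [-0.1, -0.2, -0.1]
finger_gap: 0.0596
```

Request:
carry_out([
  [0, 0.35, -0.7, 0, 0, 0, 0.4],
  [0, 0.15, -0.35, 0, 0, 0, 0.4],
  [0, 0, 0, 0, 0, 0, 0.4],
])

```text
clock: 11.75
tool_pos: [0.6157, 0.1486, 0.1999]
tcp_rot: [[-0.0, 1.0, 0.002], [-0.0, 0.002, -1.0], [-1.0, -0.0, 0.0]]
ft_force: [-0.4, -0.1, -0.1]
finger_gap: 0.0598
```

```bash
python3 near.py w9 0.6157 0.148
```

```text
pred [252.8 193.8] found [251.5 194.1] 479 XY [0.6154 0.149  0.103 ] tcp [0.6157 0.1486 0.1999] gap 0.0598
shift tool units [-0.    -0.005 -0.008] rotz deg 0.11 clock 11.75
```

View pics/w9.png

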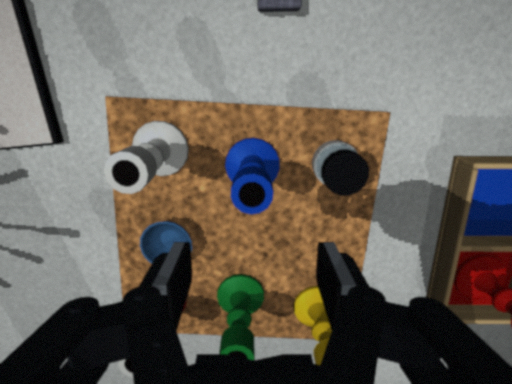

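The blue spot is at (252,194), aligned to within 0.5 mm. Descending.

Request:
carry_out([
  [0.3, 0, 0, 0, 0, 0, 0.4],
  [0.6, 0, 0, 0, 0, 0, 0.4],
  [0.6, 0, 0, 0, 0, 0, 0.4],
  [0.5, 0, 0, 0, 0, 0, 0.4],
  [0.35, 0, 0, 0, 0, 0, 0.4],
  [0.2, 0, 0, 0, 0, 0, 0.4],
  [0, 0, 0, 0, 0, 0, 0.4],
])

```text
clock: 12.68
tool_pos: [0.6155, 0.1477, 0.0717]
tcp_rot: [[-0.001, 1.0, -0.0], [-0.0, -0.0, -1.0], [-1.0, -0.001, 0.0]]
ft_force: [0.4, 0.7, -1.1]
finger_gap: 0.0595
```

Request:
carry_out([
  [0, 0, 0, 0, 0, 0, -1],
  [0, 0, 0, 0, 0, 0, -1],
  [0, 0, 0, 0, 0, 0, -1],
  [0, 0, 0, 0, 0, 0, -1],
  [0, 0, 0, 0, 0, 0, -1],
], force=40)

```text
clock: 13.3
tool_pos: [0.6167, 0.1486, 0.0734]
tcp_rot: [[0.002, 1.0, 0.0], [0.001, 0.0, -1.0], [-1.0, 0.002, -0.001]]
ft_force: [-0.2, 2.0, 5.8]
finger_gap: 0.0315
```

```bash
python3 near.py w10 0.6154 0.149
```

```text
pred [249.5 297.4] found [249.3 297. ] 1067 XY [0.6156 0.1491 0.103 ] tcp [0.6167 0.1486 0.0734] gap 0.0315
shift tool units [-0.    -0.023 -0.009] rotz deg 0.02 clock 13.3
```

View pics/w10.png

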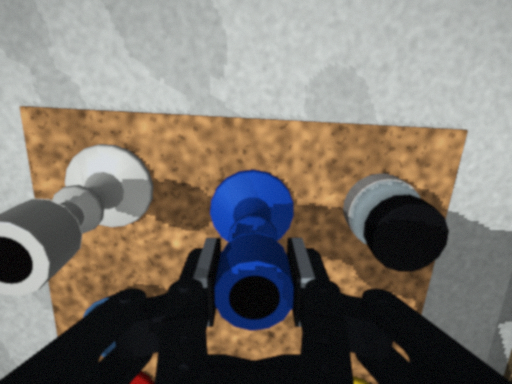

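Blue is gripped (gap 31.5 mm). Lifting and carrying.

Request:
carry_out([
  [-0.1, 0, 0, 0, 0, 0, -1],
  [-0.3, 0, 0, 0, 0, 0, -1],
  [-0.5, 0, 0, 0, 0, 0, -1],
  [-0.6, 0, 0, 0, 0, 0, -1],
  [-0.6, 0, 0.1, 0, 0, 0, -1],
  [-0.4, -0.05, 0.3, 0, 0, 0, -1],
  [-0.2, -0.1, 0.6, 0, 0, 0, -1],
  [0, -0.15, 0.9, 0, 0, 0, -1],
])

```text
clock: 14.35
tool_pos: [0.6009, 0.0522, 0.2086]
tcp_rot: [[0.002, 1.0, 0.002], [-0.001, 0.002, -1.0], [-1.0, 0.002, 0.001]]
ft_force: [0.7, -1.0, -2.5]
finger_gap: 0.0318
```

Request:
carry_out([
  [0, -0.15, 0.95, 0, 0, 0, -1],
  [0, -0.15, 0.95, 0, 0, 0, -1],
  [0, -0.1, 0.8, 0, 0, 0, -1],
  [0, -0.1, 0.47, 0, 0, 0, -1],
  [0, 0, 0.2, 0, 0, 0, -1],
  [0, 0, 0, 0, 0, 0, -1],
])

```text
clock: 15.1
tool_pos: [0.5758, -0.1159, 0.2073]
tcp_rot: [[-0.0, 1.0, -0.001], [0.0, -0.001, -1.0], [-1.0, -0.0, -0.0]]
ft_force: [-0.8, -0.4, -3.1]
finger_gap: 0.0318
```

```bash
cat > ov.py <<'E'
from h import *
import sys
pic=sys.argv[1]; c=(float(sys.argv[2]),float(sys.argv[3])); t=sys.argv[4]
off={"red":(-.046,.046),"blue":(.046,.046),"green":(.046,-.046),"yellow":(-.046,-.046)}[t]
cw=optics.get_calibration("wrist"); im=optics.read_camera("wrist")
o=telemetry.get_obs(); print(np.round(o["tool_pos"],4),np.round(o["ft_force"],2),round(float(o["finger_gap"]),4),o["clock"])
v=cv2.resize(im,None,fx=1.5,fy=1.5)
for z,s,cc in [(.035,.095,c),(.035,.003,c),(.011,.040,(c[0]+off[0],c[1]+off[1]))]:
    pts=[1.5*proj(cw,(cc[0]+a*s,cc[1]+b*s,z)) for a,b in [(-1,-1),(-1,1),(1,1),(1,-1)]]
    cv2.polylines(v,[np.round(pts).astype(int)],True,(255,0,255),1)
cv2.imwrite(f"pics/{pic}.png",v)
print("target tile",c[0]+off[0],c[1]+off[1])
E
python3 ov.py w11 0.5295 -0.161 blue
```

```text
[ 0.5757 -0.115   0.2072] [ 0.49  1.17 -1.33] 0.0319 15.15
target tile 0.5755 -0.115
```

View pics/w11.png

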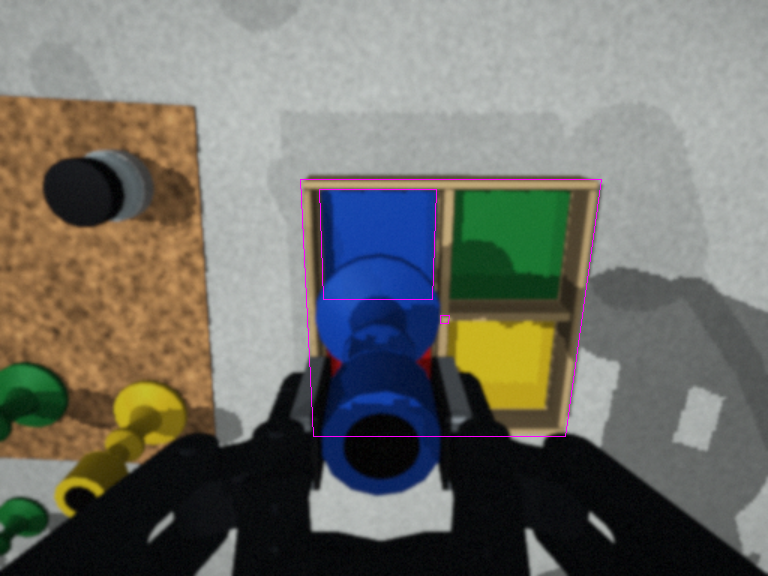

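Request:
carry_out([
  [0.2, 0.03, 0, 0, 0, 0, -1],
  [0.5, 0, 0, 0, 0, 0, -1],
  [0.6, 0, 0, 0, 0, 0, -1],
  [0.5, 0, 0, 0, 0, 0, -1],
  [0.3, 0, 0, 0, 0, 0, -1],
  [0.2, 0, 0, 0, 0, 0, -1],
  [0, 0, 0, 0, 0, 0, -1],
])

```text
clock: 16.02
tool_pos: [0.5774, -0.115, 0.0918]
tcp_rot: [[-0.001, 1.0, 0.001], [0.0, 0.001, -1.0], [-1.0, -0.001, -0.0]]
ft_force: [0.5, -0.1, -1.7]
finger_gap: 0.0321
```

```bash
python3 ov.py w12 0.530 -0.161 blue
```

```text
[ 0.5778 -0.1153  0.0925] [ 0.13 -0.62 -2.38] 0.0319 16.075
target tile 0.5760000000000001 -0.115
```

View pics/w12.png

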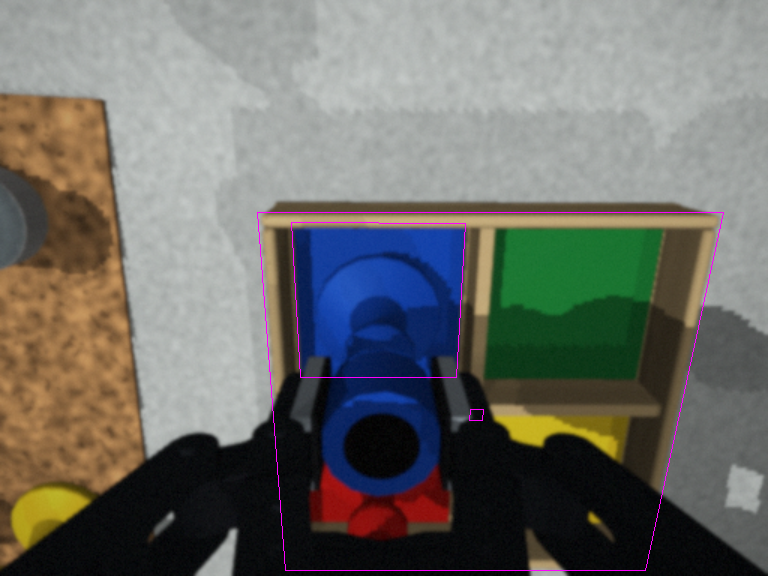

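The overlay lines up with the caddy, and the blue foot is centred in its bay (foot centre 380, tile middle 379). Fine lowering now.

Request:
carry_out([
  [0.08, 0, 0, 0, 0, 0, -1],
  [0.06, 0, 0, 0, 0, 0, -1],
  [0, 0, 0, 0, 0, 0, -1],
])

```text
clock: 16.45
tool_pos: [0.5774, -0.1154, 0.0853]
tcp_rot: [[-0.0, 1.0, 0.0], [0.0, 0.0, -1.0], [-1.0, -0.0, -0.0]]
ft_force: [-0.5, 0.1, -2.7]
finger_gap: 0.0321
```

Request:
carry_out([
  [0.03, 0, 0, 0, 0, 0, -1],
  [0, 0, 0, 0, 0, 0, -1],
])

```text
clock: 16.7
tool_pos: [0.5774, -0.1154, 0.0838]
tcp_rot: [[-0.0, 1.0, 0.0], [0.0, 0.0, -1.0], [-1.0, -0.0, -0.0]]
ft_force: [0.0, -0.8, -3.0]
finger_gap: 0.032
```

Request:
carry_out([
  [0.03, 0, 0, 0, 0, 0, -1],
  [0, 0, 0, 0, 0, 0, -1],
])

```text
clock: 16.95
tool_pos: [0.5776, -0.1154, 0.0825]
tcp_rot: [[0.0, 1.0, 0.0], [-0.0, 0.0, -1.0], [-1.0, 0.0, 0.0]]
ft_force: [0.3, -0.0, -0.7]
finger_gap: 0.0322
```

Request:
carry_out([
  [0.02, 0, 0, 0, 0, 0, -1],
  [0, 0, 0, 0, 0, 0, -1],
])

```text
clock: 17.2
tool_pos: [0.5778, -0.1154, 0.0824]
tcp_rot: [[0.001, 1.0, 0.0], [-0.0, 0.0, -1.0], [-1.0, 0.001, 0.0]]
ft_force: [-1.1, 0.9, 4.8]
finger_gap: 0.0319
```

Contact at z = 0.0824. Releasing.

Request:
carry_out([
  [0, 0, 0, 0, 0, 0, 0.2],
  [0, 0, 0, 0, 0, 0, 0.3],
  [0, 0, 0, 0, 0, 0, 0.4],
  [0, 0, 0, 0, 0, 0, 0.4],
])

```text
clock: 17.7
tool_pos: [0.5775, -0.1154, 0.0812]
tcp_rot: [[-0.0, 1.0, 0.0], [0.0, 0.0, -1.0], [-1.0, -0.0, -0.0]]
ft_force: [0.7, -0.2, 0.2]
finger_gap: 0.0599
```

```bash
python3 near.py w13 0.576 -0.115
```

```text
pred [249.7 286.5] found [250.  290.4] 809 XY [ 0.574  -0.1151  0.103 ] tcp [ 0.5775 -0.1154  0.0812] gap 0.0599
shift tool units [ 0.    -0.068 -0.006] rotz deg 0.01 clock 17.7
```

View pics/w13.png

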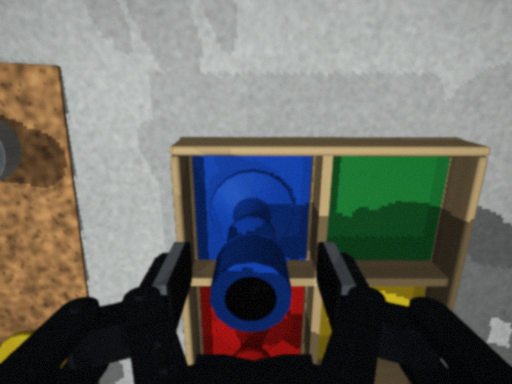

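Blue stands upright and free, with its foot centred at about (252,205) on the tile. Rising and going to the large green one on the mat.

Request:
carry_out([
  [-0.2, 0, 0, 0, 0, 0, 0.4],
  [-0.5, 0, 0, 0, 0, 0, 0.4],
  [-0.8, 0, 0, 0, 0, 0, 0.4],
  [-0.6, -0.2, -0.4, 0, 0, 0, 0.4],
  [-0.3, -0.35, -0.8, 0, 0, 0, 0.4],
  [0, -0.45, -1, 0, 0, 0, 0.4],
  [0, -0.45, -1, 0, 0, 0, 0.4],
  [0, -0.45, -1, 0, 0, 0, 0.4],
])

```text
clock: 18.75
tool_pos: [0.4818, 0.096, 0.2022]
tcp_rot: [[0.002, 1.0, -0.0], [0.0, -0.0, -1.0], [-1.0, 0.002, -0.0]]
ft_force: [2.2, -0.6, 0.7]
finger_gap: 0.0599
```

Request:
carry_out([
  [0, -0.36, -0.8, 0, 0, 0, 0.4],
  [0, -0.2, -0.55, 0, 0, 0, 0.4],
  [0, 0, 0, 0, 0, 0, 0.4],
])

```text
clock: 19.12
tool_pos: [0.4535, 0.1636, 0.202]
tcp_rot: [[0.001, 1.0, 0.004], [0.0, 0.004, -1.0], [-1.0, 0.001, -0.0]]
ft_force: [-0.0, 0.1, 0.0]
finger_gap: 0.0597
```

```bash
python3 near.py w14 0.4546 0.1616
```

```text
pred [254.7 191.7] found [252.5 194. ] 517 XY [0.4527 0.1633 0.103 ] tcp [0.4535 0.1636 0.202 ] gap 0.0597
shift tool units [-0.    -0.016  0.006] rotz deg 0.23 clock 19.125
```

View pics/w14.png

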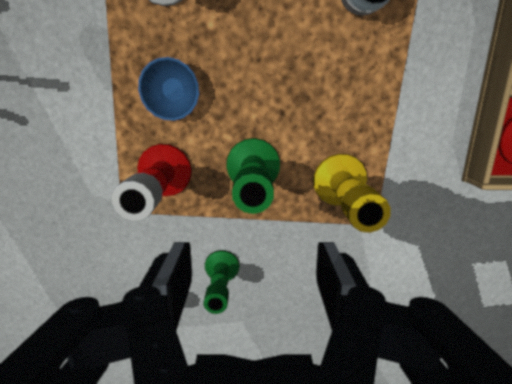

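The large green spot is at (252,194) and aligned; the smaller green at (220,285) is clear of the fingers. Descending.

Request:
carry_out([
  [0.3, -0.01, 0, 0, 0, 0, 0.4],
  [0.6, 0, 0, 0, 0, 0, 0.4],
  [0.6, 0, 0, 0, 0, 0, 0.4],
  [0.5, 0, 0, 0, 0, 0, 0.4],
  [0.35, 0, 0, 0, 0, 0, 0.4],
  [0.25, 0, 0, 0, 0, 0, 0.4],
  [0, 0, 0, 0, 0, 0, 0.4],
])

```text
clock: 20.05
tool_pos: [0.454, 0.1614, 0.0708]
tcp_rot: [[-0.001, 1.0, -0.001], [-0.0, -0.001, -1.0], [-1.0, -0.001, 0.0]]
ft_force: [-0.6, -0.2, 1.3]
finger_gap: 0.0595
```

Request:
carry_out([
  [0, 0, 0, 0, 0, 0, -1],
  [0, 0, 0, 0, 0, 0, -1],
  [0, 0, 0, 0, 0, 0, -1],
  [0, 0, 0, 0, 0, 0, -1],
  [0, 0, 0, 0, 0, 0, -1],
], force=40)

```text
clock: 20.68
tool_pos: [0.4546, 0.1623, 0.072]
tcp_rot: [[0.002, 1.0, 0.0], [0.0, 0.0, -1.0], [-1.0, 0.002, -0.0]]
ft_force: [0.0, 1.1, 5.9]
finger_gap: 0.0323
```

```bash
python3 near.py w15 0.4527 0.1633
```

```text
pred [248.  300.8] found [248.4 301. ] 1067 XY [0.4526 0.1631 0.103 ] tcp [0.4546 0.1623 0.072 ] gap 0.0323
shift tool units [-0.    -0.039 -0.016] rotz deg 0.02 clock 20.675
```

View pics/w15.png

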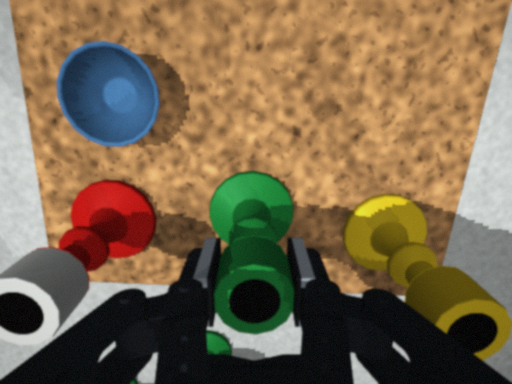

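Green is gripped. Lifting higher (bottom above 0.15) to clear the placed sticks, then carrying it to the green tile.

Request:
carry_out([
  [-0.1, 0, 0, 0, 0, 0, -1],
  [-0.3, 0, 0, 0, 0, 0, -1],
  [-0.5, 0, 0, 0, 0, 0, -1],
  [-0.6, 0, 0, 0, 0, 0, -1],
  [-0.6, 0, 0, 0, 0, 0, -1],
  [-0.5, 0.1, 0.3, 0, 0, 0, -1],
  [-0.3, 0.2, 0.6, 0, 0, 0, -1],
  [-0.1, 0.3, 0.9, 0, 0, 0, -1],
])

```text
clock: 21.72
tool_pos: [0.4836, 0.072, 0.2222]
tcp_rot: [[0.001, 1.0, 0.003], [0.0, 0.003, -1.0], [-1.0, 0.001, -0.0]]
ft_force: [0.3, 0.2, -2.0]
finger_gap: 0.0316
```

Request:
carry_out([
  [0, 0.35, 1, 0, 0, 0, -1],
  [0, 0.35, 1, 0, 0, 0, -1],
  [0, 0.35, 1, 0, 0, 0, -1],
  [0, 0.35, 1, 0, 0, 0, -1],
  [0, 0.27, 0.9, 0, 0, 0, -1],
  [0, 0.2, 0.5, 0, 0, 0, -1],
  [0, 0, 0.19, 0, 0, 0, -1],
  [0, 0, 0, 0, 0, 0, -1],
])

```text
clock: 22.72
tool_pos: [0.5764, -0.2069, 0.2206]
tcp_rot: [[-0.002, 1.0, -0.0], [0.002, -0.0, -1.0], [-1.0, -0.002, -0.002]]
ft_force: [0.2, 0.0, -2.3]
finger_gap: 0.0316
```

```bash
python3 ov.py w16 0.530 -0.161 green
```

```text
[ 0.5764 -0.2061  0.2208] [-1.43 -0.25 -1.81] 0.0318 22.775
target tile 0.5760000000000001 -0.20700000000000002
```

View pics/w16.png

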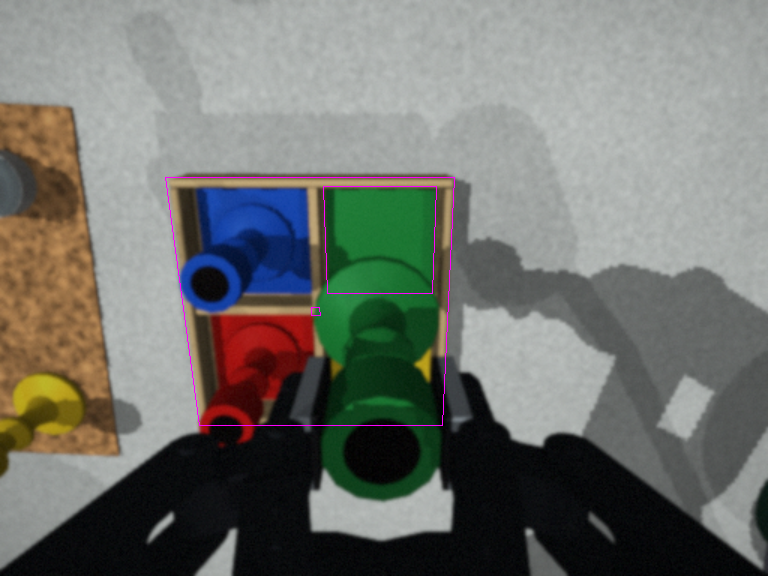

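The overlay fits the caddy, and blue and red are centred in their bays. Lowering green.

Request:
carry_out([
  [0.2, 0.03, 0, 0, 0, 0, -1],
  [0.5, 0, 0, 0, 0, 0, -1],
  [0.6, 0, 0, 0, 0, 0, -1],
  [0.6, 0, 0, 0, 0, 0, -1],
  [0.4, 0, 0, 0, 0, 0, -1],
  [0.2, 0, 0, 0, 0, 0, -1],
  [0.1, 0, 0, 0, 0, 0, -1],
  [0, 0, 0, 0, 0, 0, -1],
])

```text
clock: 23.78
tool_pos: [0.5793, -0.2072, 0.0916]
tcp_rot: [[0.0, 1.0, 0.001], [-0.0, 0.001, -1.0], [-1.0, 0.0, 0.0]]
ft_force: [0.6, -0.2, -1.3]
finger_gap: 0.0321
```

```bash
python3 ov.py w17 0.530 -0.161 green
```

```text
[ 0.5795 -0.2074  0.0919] [-0.07  0.79 -2.42] 0.032 23.825
target tile 0.5760000000000001 -0.20700000000000002
```

View pics/w17.png

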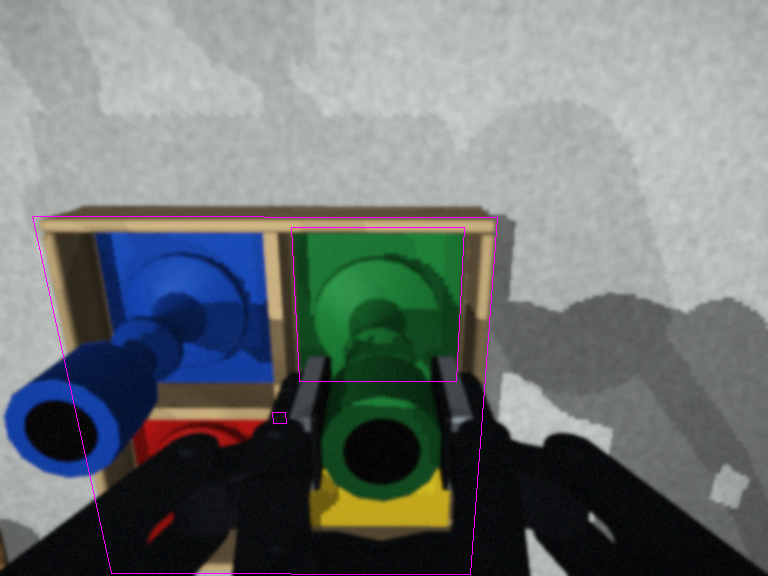

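Request:
carry_out([
  [0.08, 0, 0, 0, 0, 0, -1],
  [0.06, 0, 0, 0, 0, 0, -1],
  [0, 0, 0, 0, 0, 0, -1],
])

```text
clock: 24.2
tool_pos: [0.5788, -0.2073, 0.0841]
tcp_rot: [[-0.0, 1.0, 0.0], [0.0, 0.0, -1.0], [-1.0, -0.0, -0.0]]
ft_force: [-0.6, 0.8, -2.1]
finger_gap: 0.0322
```

Request:
carry_out([
  [0.03, 0, 0, 0, 0, 0, -1],
  [0, 0, 0, 0, 0, 0, -1],
])

```text
clock: 24.45
tool_pos: [0.5789, -0.2074, 0.0827]
tcp_rot: [[-0.0, 1.0, 0.0], [0.0, 0.0, -1.0], [-1.0, -0.0, -0.0]]
ft_force: [-0.9, 0.5, -1.6]
finger_gap: 0.0321
```

Request:
carry_out([
  [0.03, 0, 0, 0, 0, 0, -1],
  [0, 0, 0, 0, 0, 0, -1],
])

```text
clock: 24.7
tool_pos: [0.579, -0.2074, 0.0812]
tcp_rot: [[-0.0, 1.0, 0.0], [0.0, 0.0, -1.0], [-1.0, -0.0, -0.0]]
ft_force: [-0.5, -0.2, -1.3]
finger_gap: 0.0319
```

Request:
carry_out([
  [0.02, 0, 0, 0, 0, 0, -1],
  [0, 0, 0, 0, 0, 0, -1],
])

```text
clock: 24.95
tool_pos: [0.5792, -0.2074, 0.0811]
tcp_rot: [[0.001, 1.0, 0.0], [-0.0, 0.0, -1.0], [-1.0, 0.001, 0.0]]
ft_force: [-1.5, 1.3, 4.2]
finger_gap: 0.0317
```

Contact. Releasing green.

Request:
carry_out([
  [0, 0, 0, 0, 0, 0, 0.2],
  [0, 0, 0, 0, 0, 0, 0.3],
  [0, 0, 0, 0, 0, 0, 0.4],
  [0, 0, 0, 0, 0, 0, 0.4],
])

```text
clock: 25.45
tool_pos: [0.579, -0.2074, 0.0802]
tcp_rot: [[-0.0, 1.0, 0.0], [0.0, 0.0, -1.0], [-1.0, -0.0, -0.0]]
ft_force: [-0.2, 0.2, -0.6]
finger_gap: 0.06
```

```bash
python3 near.py w18 0.576 -0.207
```

```text
pred [249.7 290.9] found [249.8 293.9] 905 XY [ 0.5745 -0.2071  0.103 ] tcp [ 0.579  -0.2074  0.0802] gap 0.06
shift tool units [ 0.    -0.09  -0.007] rotz deg 0.01 clock 25.45
```

View pics/w18.png

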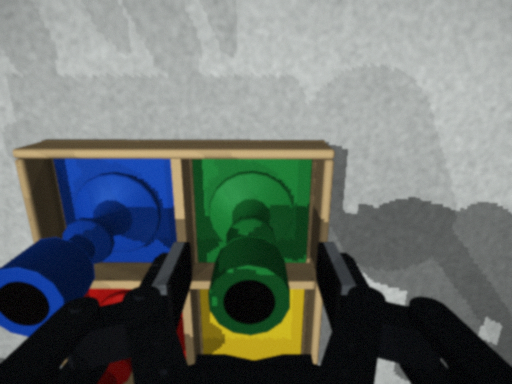

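Green stands free in its bay. Rising and going to yellow.

Request:
carry_out([
  [-0.2, 0, 0, 0, 0, 0, 0.4],
  [-0.5, 0, 0, 0, 0, 0, 0.4],
  [-0.8, 0, 0, 0, 0, 0, 0.4],
  [-0.6, -0.2, -0.4, 0, 0, 0, 0.4],
  [-0.3, -0.4, -0.8, 0, 0, 0, 0.4],
  [0, -0.5, -1, 0, 0, 0, 0.4],
  [0, -0.55, -1, 0, 0, 0, 0.4],
  [0, -0.55, -1, 0, 0, 0, 0.4],
])

```text
clock: 26.5
tool_pos: [0.4682, 0.0039, 0.2012]
tcp_rot: [[0.002, 1.0, -0.0], [-0.0, -0.0, -1.0], [-1.0, 0.002, 0.0]]
ft_force: [1.0, 0.5, 0.5]
finger_gap: 0.0597
```

Request:
carry_out([
  [0, -0.45, -0.8, 0, 0, 0, 0.4],
  [0, -0.2, -0.53, 0, 0, 0, 0.4],
  [0, 0, 0, 0, 0, 0, 0.4],
])

```text
clock: 26.88
tool_pos: [0.4354, 0.0705, 0.201]
tcp_rot: [[0.0, 1.0, 0.004], [-0.0, 0.004, -1.0], [-1.0, 0.0, 0.0]]
ft_force: [0.1, -0.8, 0.5]
finger_gap: 0.0595
```

```bash
python3 near.py w19 0.4368 0.069
```

```text
pred [254.  191.8] found [253.3 192.3] 471 XY [0.4364 0.0695 0.103 ] tcp [0.4354 0.0705 0.201 ] gap 0.0595
shift tool units [0.    0.019 0.019] rotz deg 0.21 clock 26.875
```

View pics/w19.png

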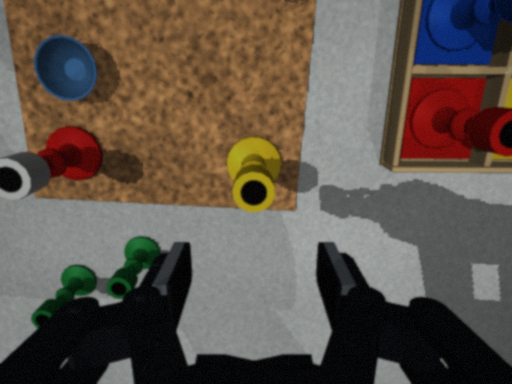

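The yellow spot is at (253,192), aligned within 1 mm. The nearest small green at (120,285) is well clear. Descending.

Request:
carry_out([
  [0.3, 0.02, 0.01, 0, 0, 0, 0.4],
  [0.6, 0, 0, 0, 0, 0, 0.4],
  [0.6, 0, 0, 0, 0, 0, 0.4],
  [0.5, 0, 0, 0, 0, 0, 0.4],
  [0.35, 0, 0, 0, 0, 0, 0.4],
  [0.25, 0, 0, 0, 0, 0, 0.4],
  [0, 0, 0, 0, 0, 0, 0.4],
])

```text
clock: 27.8
tool_pos: [0.4377, 0.0679, 0.0697]
tcp_rot: [[-0.001, 1.0, -0.001], [0.0, -0.001, -1.0], [-1.0, -0.001, -0.0]]
ft_force: [0.9, -0.0, 0.2]
finger_gap: 0.06
```

Request:
carry_out([
  [0, 0, 0, 0, 0, 0, -1],
  [0, 0, 0, 0, 0, 0, -1],
  [0, 0, 0, 0, 0, 0, -1],
  [0, 0, 0, 0, 0, 0, -1],
  [0, 0, 0, 0, 0, 0, -1],
], force=40)

```text
clock: 28.42
tool_pos: [0.438, 0.0688, 0.0709]
tcp_rot: [[0.002, 1.0, 0.0], [0.0, 0.0, -1.0], [-1.0, 0.002, -0.0]]
ft_force: [0.3, 1.7, 6.8]
finger_gap: 0.0321
```

```bash
python3 near.py w20 0.4364 0.0695
```

```text
pred [248.6 301.9] found [249.3 302. ] 1073 XY [0.4364 0.0692 0.103 ] tcp [0.438  0.0688 0.0709] gap 0.0321
shift tool units [-0.    -0.033 -0.009] rotz deg 0.02 clock 28.425
```

View pics/w20.png

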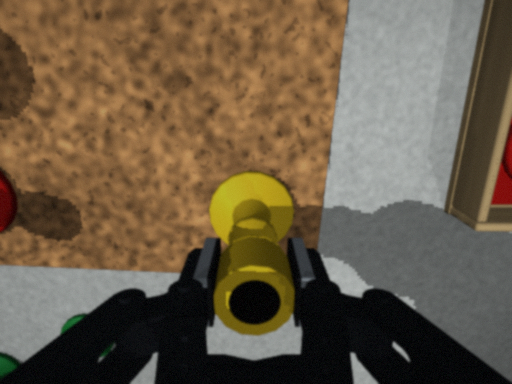

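Yellow is gripped. Lifting high and carrying it over red to the yellow tile.

Request:
carry_out([
  [-0.1, 0, 0, 0, 0, 0, -1],
  [-0.3, 0, 0, 0, 0, 0, -1],
  [-0.5, 0, 0, 0, 0, 0, -1],
  [-0.6, 0, 0, 0, 0, 0, -1],
  [-0.6, 0, 0, 0, 0, 0, -1],
  [-0.5, 0, 0, 0, 0, 0, -1],
  [-0.3, 0.1, 0.3, 0, 0, 0, -1],
  [-0.1, 0.1, 0.6, 0, 0, 0, -1],
])

```text
clock: 29.48
tool_pos: [0.4471, 0.0237, 0.2211]
tcp_rot: [[0.001, 1.0, 0.003], [-0.0, 0.003, -1.0], [-1.0, 0.001, 0.0]]
ft_force: [-0.9, -0.3, -3.9]
finger_gap: 0.0322
```

Request:
carry_out([
  [0, 0.15, 0.9, 0, 0, 0, -1],
  [0, 0.15, 0.9, 0, 0, 0, -1],
  [0, 0.15, 0.9, 0, 0, 0, -1],
  [0, 0.15, 0.9, 0, 0, 0, -1],
  [0, 0.1, 0.7, 0, 0, 0, -1],
  [0, 0.05, 0.32, 0, 0, 0, -1],
  [0, 0, 0, 0, 0, 0, -1],
])

```text
clock: 30.35
tool_pos: [0.4845, -0.2075, 0.2198]
tcp_rot: [[-0.001, 1.0, -0.001], [0.001, -0.001, -1.0], [-1.0, -0.001, -0.001]]
ft_force: [-0.0, 0.2, -3.5]
finger_gap: 0.0322
```

```bash
python3 ov.py w21 0.530 -0.161 yellow
```

```text
[ 0.4842 -0.2063  0.2198] [-0.87  0.43 -2.37] 0.0319 30.4
target tile 0.48400000000000004 -0.20700000000000002
```

View pics/w21.png

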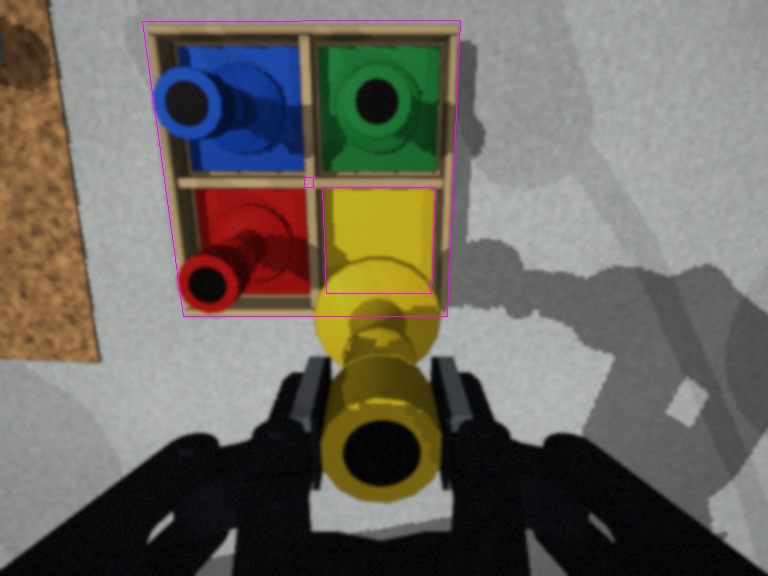

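Request:
carry_out([
  [0.2, 0.03, 0, 0, 0, 0, -1],
  [0.5, 0, 0, 0, 0, 0, -1],
  [0.6, 0, 0, 0, 0, 0, -1],
  [0.6, 0, 0, 0, 0, 0, -1],
  [0.4, 0, 0, 0, 0, 0, -1],
  [0.2, 0, 0, 0, 0, 0, -1],
  [0.1, 0, 0, 0, 0, 0, -1],
  [0, 0, 0, 0, 0, 0, -1],
])

```text
clock: 31.4
tool_pos: [0.4867, -0.2072, 0.0905]
tcp_rot: [[0.0, 1.0, 0.001], [-0.0, 0.001, -1.0], [-1.0, 0.0, 0.0]]
ft_force: [0.2, -0.5, -2.4]
finger_gap: 0.032
```

```bash
python3 ov.py w22 0.530 -0.161 yellow
```

```text
[ 0.4869 -0.2074  0.0908] [ 0.71 -0.53 -2.68] 0.0324 31.45
target tile 0.48400000000000004 -0.20700000000000002
```

View pics/w22.png

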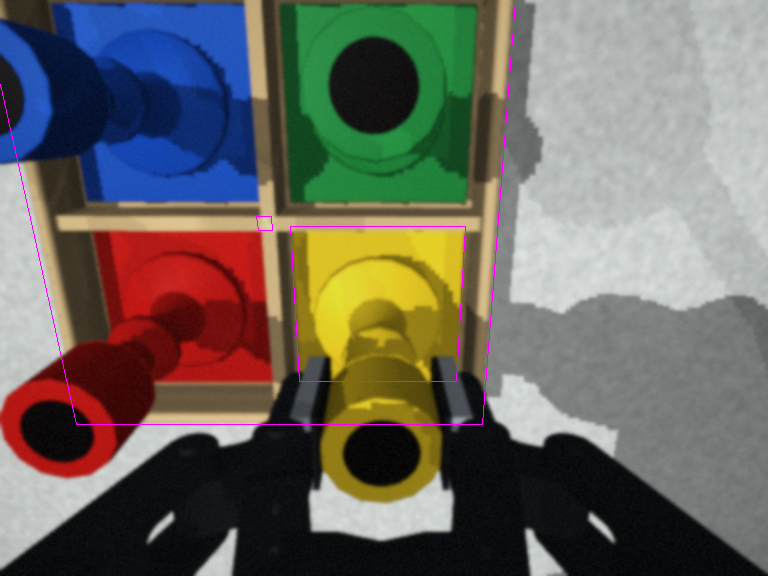

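The yellow foot is centred between the walls (foot centre 378, tile middle 379). Lowering in small steps to contact, expected at z of about 0.080.

Request:
carry_out([
  [0.08, 0, 0, 0, 0, 0, -1],
  [0.06, 0, 0, 0, 0, 0, -1],
  [0, 0, 0, 0, 0, 0, -1],
])

```text
clock: 31.82
tool_pos: [0.4863, -0.2074, 0.0832]
tcp_rot: [[-0.0, 1.0, 0.0], [0.0, 0.0, -1.0], [-1.0, -0.0, -0.0]]
ft_force: [-0.8, -0.0, -2.6]
finger_gap: 0.0318
```

Request:
carry_out([
  [0.03, 0, 0, 0, 0, 0, -1],
  [0, 0, 0, 0, 0, 0, -1],
])

```text
clock: 32.08
tool_pos: [0.4864, -0.2074, 0.0817]
tcp_rot: [[-0.0, 1.0, 0.0], [0.0, 0.0, -1.0], [-1.0, -0.0, -0.0]]
ft_force: [-0.1, -0.1, -1.6]
finger_gap: 0.0322
```

Request:
carry_out([
  [0.03, 0, 0, 0, 0, 0, -1],
  [0, 0, 0, 0, 0, 0, -1],
])

```text
clock: 32.33
tool_pos: [0.4864, -0.2074, 0.0802]
tcp_rot: [[-0.0, 1.0, 0.0], [0.0, 0.0, -1.0], [-1.0, -0.0, -0.0]]
ft_force: [-0.2, -0.4, -1.9]
finger_gap: 0.0318
```

Request:
carry_out([
  [0.02, 0, 0, 0, 0, 0, -1],
  [0, 0, 0, 0, 0, 0, -1],
])

```text
clock: 32.58
tool_pos: [0.4867, -0.2073, 0.08]
tcp_rot: [[0.001, 1.0, 0.0], [-0.0, 0.0, -1.0], [-1.0, 0.001, 0.0]]
ft_force: [-0.6, 1.5, 3.1]
finger_gap: 0.032
```

Contact. Releasing yellow, then rising.

Request:
carry_out([
  [0, 0, 0, 0, 0, 0, 0.2],
  [0, 0, 0, 0, 0, 0, 0.3],
  [0, 0, 0, 0, 0, 0, 0.4],
  [0, 0, 0, 0, 0, 0, 0.4],
])

```text
clock: 33.08
tool_pos: [0.4865, -0.2074, 0.0792]
tcp_rot: [[-0.0, 1.0, 0.0], [-0.0, 0.0, -1.0], [-1.0, -0.0, 0.0]]
ft_force: [-0.0, -0.1, 0.2]
finger_gap: 0.0592
```

Request:
carry_out([
  [-0.2, 0, 0, 0, 0, 0, 0.4],
  [-0.5, 0, 0, 0, 0, 0, 0.4],
  [-0.8, 0, 0, 0, 0, 0, 0.4],
  [-0.8, 0, 0, 0, 0, 0, 0.4],
  [-0.5, -0.2, 0, 0, 0, 0, 0.4],
  [-0.2, -0.2, 0, 0, 0, 0, 0.4],
  [0, 0, 0, 0, 0, 0, 0.4],
])

```text
clock: 33.95
tool_pos: [0.4658, -0.2072, 0.2298]
tcp_rot: [[0.0, 1.0, -0.0], [-0.0, -0.0, -1.0], [-1.0, 0.0, 0.0]]
ft_force: [0.5, 0.1, -0.4]
finger_gap: 0.0597
```

Run:
```python
from h import *
o=telemetry.get_obs(); print(np.round(o["tool_pos"],4),o["finger_gap"],np.round(o["ft_force"],1),o["clock"])
cw=optics.get_calibration("wrist"); ct=optics.get_calibration("top"); cs=optics.get_calibration("scene")
w=optics.read_camera("wrist");t=optics.read_camera("top");s=optics.read_camera("scene")
for n,i in [("w23",w),("t23",t),("s23",s)]: cv2.imwrite(f"pics/{n}.png",i)
c=(.530,-.161)
for n,(a,b) in {"red":(-.046,.046),"blue":(.046,.046),"green":(.046,-.046),"yellow":(-.046,-.046)}.items():
    X=(c[0]+a,c[1]+b,.112)
    p=proj(cw,X); d,k=dark(w,p,16,60) if 20<p[0]<490 and 20<p[1]<360 else (None,0)
    q=proj(ct,X); e,m=dark(t,q,7,60)
    print(n,"tile",np.round(X[:2],4),"wrist",None if d is None else np.round(onz(cw,d,.112)[:2],4),k,"top",None if e is None else np.round(onz(ct,e,.112)[:2],4),m)
```

```text
[ 0.4658 -0.2072  0.2298] 0.05968030777889366 [ 0.5  0.1 -0.4] 33.95
red tile [ 0.484 -0.115] wrist [ 0.4842 -0.1151] 453 top [ 0.4825 -0.1152] 61
blue tile [ 0.576 -0.115] wrist [ 0.5759 -0.1155] 626 top [ 0.5743 -0.1156] 62
green tile [ 0.576 -0.207] wrist [ 0.5767 -0.2067] 690 top [ 0.5748 -0.207 ] 77
yellow tile [ 0.484 -0.207] wrist [ 0.4847 -0.2068] 437 top [ 0.4826 -0.2098] 144
```

View pics/w23.png

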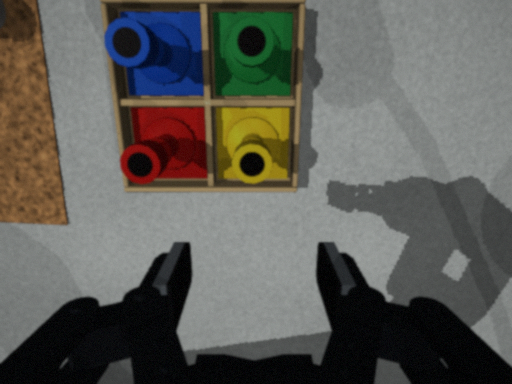

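View pics/s23.png

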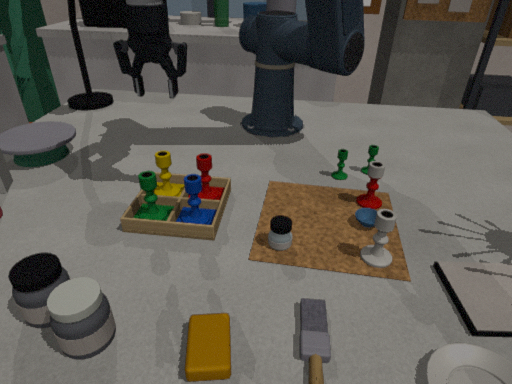

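View pics/t23.png

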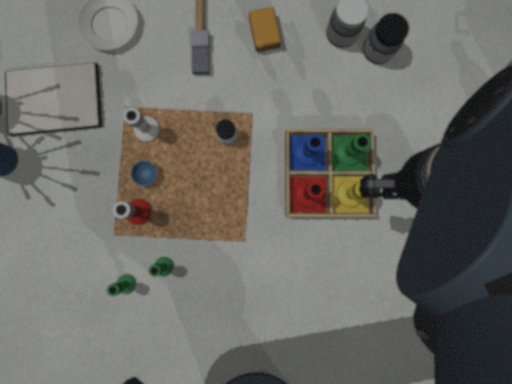

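All four stand on their own tiles, and plain and half have not moved. In the wrist frame the tops are within 1 mm of the tile centres. However, my first rough caddy reading in the top view was about 3 mm off in x, so I'll check the centring more carefully with model overlays.

Run:
```python
from h import *
cw=optics.get_calibration("wrist"); ct=optics.get_calibration("top")
w=cv2.imread("pics/w23.png");t=cv2.imread("pics/t23.png")
t0=cv2.imread("pics/top0.png")
def sq(v,cal,c,s,z,k,o,col):
    pts=[(proj(cal,(c[0]+a*s,c[1]+b*s,z))-o)*k for a,b in [(-1,-1),(-1,1),(1,1),(1,-1)]]
    cv2.polylines(v,[np.round(np.array(pts)*8).astype(int)],True,col,1,cv2.LINE_AA,3)
def circ(v,cal,c,r,z,k,o,col):
    a=np.linspace(0,2*np.pi,40)
    pts=[(proj(cal,(c[0]+r*np.cos(x),c[1]+r*np.sin(x),z))-o)*k for x in a]
    cv2.polylines(v,[np.round(np.array(pts)*8).astype(int)],True,col,1,cv2.LINE_AA,3)
def draw(im,cal,box,k,c,st,name,feet=True):
    x,y,ww,hh=box; v=cv2.resize(im[y:y+hh,x:x+ww],None,fx=k,fy=k,interpolation=cv2.INTER_CUBIC); o=np.array([x,y])
    sq(v,cal,c,.095,.035,k,o,(255,0,255))
    for a in(-.046,.046):
        for b in(-.046,.046):
            sq(v,cal,(c[0]+a,c[1]+b),.040,.011,k,o,(255,255,255))
    if feet:
        for s in st: circ(v,cal,s,.029,.013,k,o,(0,255,255)); circ(v,cal,s,.017,.111,k,o,(255,255,0))
    cv2.imwrite(f"pics/{name}.png",v)
sw=[(.4842,-.1151),(.5759,-.1155),(.5767,-.2067),(.4847,-.2068)]
st=[(.4825,-.1152),(.5743,-.1156),(.5748,-.2070),(.4828,-.207)]
draw(w,cw,(90,0,230,200),3.3,(.530,-.161),sw,"o1")
draw(t,ct,(275,120,110,110),5.4,(.5285,-.1615),st,"o2")
draw(t0,ct,(275,120,110,110),5.4,(.5285,-.1615),st,"o3",False)
```

```text
(no output)
```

View pics/o1.png

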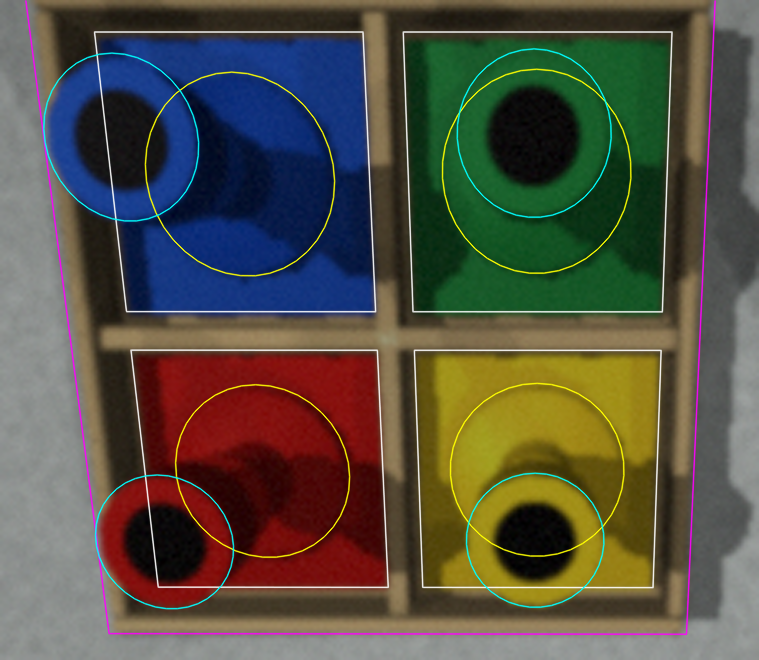

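View pics/o2.png

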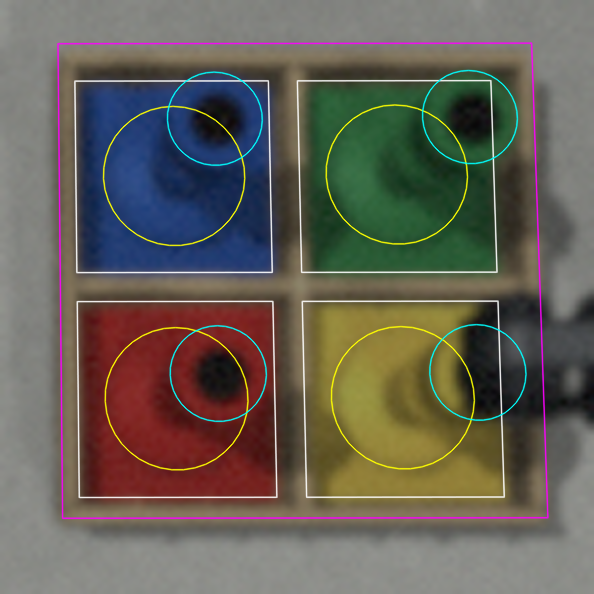

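View pics/o3.png

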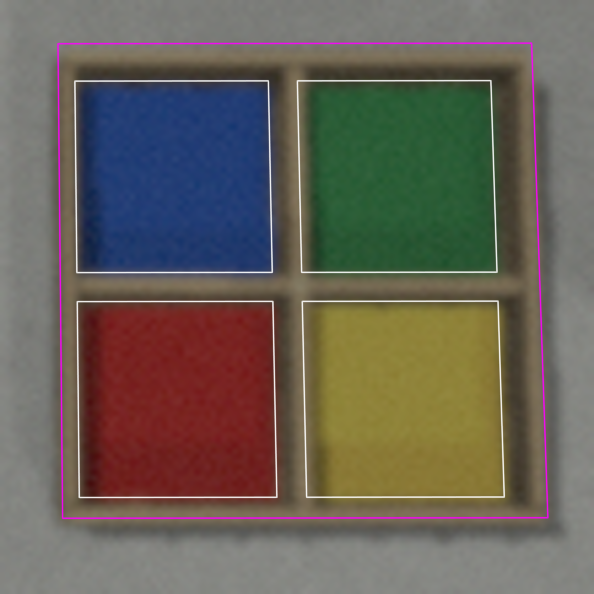

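Run:
```python
from h import *
cw=optics.get_calibration("wrist"); w=cv2.imread("pics/w23.png")
v=cv2.resize(w[0:200,90:320],None,fx=3.4,fy=3.0,interpolation=cv2.INTER_LANCZOS4)
v=np.clip(v.astype(float)*1.6,0,255).astype(np.uint8)
cv2.imwrite("pics/w23z.png",v)
hsv=cv2.cvtColor(w,cv2.COLOR_BGR2HSV)
def edge(line,axis):pass
S=hsv[...,1].astype(int)
print("row20-col110-135 S",S[70,108:140].tolist())
print("blue left V",w[70,108:140].tolist()[::2])
print("red left row 125",[(c,w[125,c].tolist()) for c in range(122,142,1)])
print("green right row 60",[(c,w[60,c].tolist()) for c in range(284,304,1)])
```

```text
row20-col110-135 S [26, 79, 93, 102, 104, 99, 104, 87, 115, 123, 116, 96, 83, 123, 104, 99, 103, 56, 70, 171, 215, 219, 255, 242, 251, 214, 218, 218, 210, 212, 223, 216]
blue left V [[106, 115, 118], [80, 109, 126], [64, 91, 108], [35, 49, 59], [17, 25, 31], [18, 28, 33], [23, 28, 34], [16, 24, 27], [28, 40, 47], [51, 37, 37], [63, 23, 10], [56, 17, 0], [63, 20, 1], [111, 45, 16], [129, 53, 23], [126, 50, 16]]
red left row 125 [(122, [28, 40, 45]), (123, [23, 34, 37]), (124, [23, 33, 41]), (125, [28, 36, 43]), (126, [25, 35, 42]), (127, [24, 32, 40]), (128, [22, 30, 36]), (129, [24, 33, 39]), (130, [30, 43, 53]), (131, [34, 49, 64]), (132, [21, 35, 66]), (133, [16, 23, 74]), (134, [10, 6, 73]), (135, [4, 4, 70]), (136, [7, 10, 75]), (137, [3, 8, 73]), (138, [6, 9, 77]), (139, [6, 9, 92]), (140, [10, 11, 118]), (141, [17, 18, 130])]
green right row 60 [(284, [18, 43, 7]), (285, [18, 44, 8]), (286, [20, 44, 11]), (287, [22, 47, 10]), (288, [22, 48, 13]), (289, [19, 43, 11]), (290, [21, 45, 21]), (291, [27, 47, 37]), (292, [32, 49, 52]), (293, [37, 50, 58]), (294, [26, 39, 43]), (295, [19, 29, 33]), (296, [24, 33, 38]), (297, [33, 44, 55]), (298, [39, 56, 66]), (299, [45, 64, 73]), (300, [49, 70, 81]), (301, [49, 70, 81]), (302, [52, 68, 76]), (303, [63, 70, 72])]
```

View pics/w23z.png

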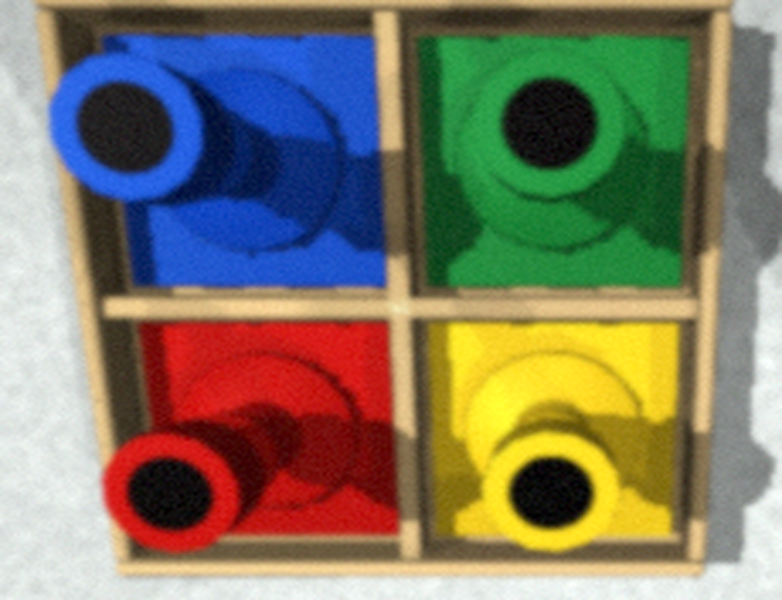

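Run:
```python
from h import *
cw=optics.get_calibration("wrist")
print("cam",np.round(-np.array(cw["R"]).T@np.array(cw["t"]),4))
def P(x,y,z): return np.round(onz(cw,(x/3.4+90,y/3.0),z)[:2],4)
for zt in (.012,):
  print("yellow tile: L",P(428,430,zt)[1],"R",P(678,430,zt)[1],"top",P(554,322,zt)[0],"bot",P(554,537,zt)[0])
  print("green tile: L",P(420,160,zt)[1],"R",P(686,160,zt)[1],"top",P(554,36,zt)[0],"bot",P(554,288,zt)[0])
  print("blue tile: L",P(125,200,zt)[1],"top",P(250,36,zt)[0],"bot",P(260,288,zt)[0])
  print("red tile: L",P(143,340,zt)[1],"top",P(270,322,zt)[0],"bot",P(310,535,zt)[0])
for z in (.012,.016):
  print(z,"yellow foot L/R",P(467,420,z)[1],P(642,420,z)[1],"top",P(554,350,z)[0])
  print(z,"green foot L/R",P(457,160,z)[1],P(646,160,z)[1],"top",P(552,50,z)[0],"bot",P(552,250,z)[0])
  print(z,"blue foot R",P(345,165,z)[1],"top",P(250,68,z)[0],"bot",P(255,252,z)[0])
  print(z,"red foot R",P(356,430,z)[1],"top",P(268,350,z)[0],"bot",P(285,508,z)[0])
```

```text
cam [ 0.5477 -0.2086  0.3698]
yellow tile: L -0.1662 R -0.2475 top 0.5227 bot 0.443
green tile: L -0.1671 R -0.2467 top 0.6137 bot 0.5343
blue tile: L -0.0772 top 0.6137 bot 0.5343
red tile: L -0.0772 top 0.5227 bot 0.4437
0.012 yellow foot L/R -0.1789 -0.2357 top 0.5129
0.012 green foot L/R -0.1781 -0.2347 top 0.6096 bot 0.5471
0.012 blue foot R -0.1445 top 0.6042 bot 0.5464
0.012 red foot R -0.1427 top 0.5129 bot 0.4543
0.016 yellow foot L/R -0.1793 -0.2354 top 0.5133
0.016 green foot L/R -0.1785 -0.2344 top 0.6089 bot 0.5471
0.016 blue foot R -0.1452 top 0.6036 bot 0.5464
0.016 red foot R -0.1435 top 0.5133 bot 0.4553
```

Centring checked from the tile and foot edges in the wrist view: every stick is within about 3 mm of its tile centre. Last, I check that the two unfinished sticks and the bystanders have not moved, then hand in.

Run:
```python
from h import *
a=cv2.imread("pics/top0.png");b=cv2.imread("pics/t23.png")
for n,uv in {"plain":(131,115),"half":(121,209),"jar":(226,129)}.items():
    print(n,np.round(dark(a,uv,7)[0],2),np.round(dark(b,uv,7)[0],2))
o=telemetry.get_obs(); print(np.round(o["tool_pos"],3),np.round(o["ft_force"],1),o["clock"])
print(ctrl.hand_in())
```

```text
plain [130.83 115.09] [130.83 115.1 ]
half [120.71 209.38] [120.71 209.38]
jar [225.9  129.08] [225.88 129.08]
[ 0.466 -0.207  0.228] [ 0.7 -0.4 -0.2] 34.1
the job is handed in; nothing more can be done
None
```

I moved the red, blue, green (largest) and yellow candlesticks, in that order, onto the tiles of their own colour in the caddy. Each was gripped by the cup, carried upright, lowered until the wrist force showed contact (3 to 7 N) and then released. I handed the job in at 34.1 s with the arm raised clear.

**Last checks:**
- **Standing:** all four are upright on their own tiles in the wrist and scene pictures. In the top picture the arm hides the top of the yellow one.
- **Centring:** each is within about 3 mm of its tile's middle, measured from the tile and foot edges in the wrist picture. Green is the furthest off, about 3 mm in x.
- **Left alone:** in the top camera the plain and half-painted sticks and the paint jar moved by less than 0.1 pixel. I did not measure the two small green sticks again, but they look in the same place in the pictures.

**One disagreement:** the cameras differ by 2 to 5 mm on where the caddy sits in x. I used the wrist camera for both picking and placing. Measured in the top camera alone, the sticks sit about 2.5 mm further in x than the tile middles.

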